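# Get the spare battery out from behind the cans and put it on charge

### The job

The spare drill battery is boxed in at the back of the plywood caddy by three tall containers. Note which one stands where, stand all three of them upright on the black rubber mat and let go of them; only then lift out the battery and seat it flat and fully down in the charger's pocket, and finally put each container back upright in the caddy on the same place where it stood at the start. Never tip a container over, and leave the loose pulley and the roll of tape alone.

Things in the scene. Friction and masses are not known exactly. Their poses are not given: they have to be found in the camera images.
- can_centre (a point): Aerosol can: round, bare aluminium, 56 mm diameter, with a slightly narrower grey cap; straight sides up to 118 mm, 145 mm tall overall, 0.25 to 0.55 kg. The point is on its axis half-way up (72.5 mm above its underside), z up. Best gripped about 100 mm above its underside.
- bottle_centre (a point): Glue bottle: round, white plastic, 56 mm diameter, shoulder and small conical nozzle on top; straight sides up to 118 mm, 145 mm tall overall, 0.25 to 0.55 kg. The point is on its axis half-way up (72.5 mm above its underside), z up. Best gripped about 100 mm above its underside.
- tin_centre (a point): Solvent tin: rectangular steel, 54 mm along its own x by 40 mm along its own y, round black screw cap 32 mm wide on top (off-centre by 8 mm to +x); straight sides up to 118 mm, 145 mm tall overall, 0.25 to 0.55 kg. The point is on its axis half-way up (72.5 mm above its underside), z up. Best gripped about 100 mm above its underside. Only its place matters at the end, not how it is turned.
- battery_centre (a point): Battery pack: black block 70 mm long (its x) by 56 mm wide (its y) by 46 mm high, with a smaller grey contact block 46 x 34 mm on top, 58 mm tall overall; about 0.25 to 0.5 kg. The point is at its centre, 29 mm above its underside, z up. Grip it across the 56 mm width, on the black block; the two ends are alike for the charger.
- caddy: Fixed plywood tray, 180 (x) by 220 mm (y), floor 8 mm and 6 mm rim 20 mm above the bench. Origin: centre of its underside; -x is the front. The containers stand, in any order and a few mm off, on three ringed places at its (x, y) = (35, 66), (35, -66), (-38, 0) mm; the battery lies at (35, 0), long along x, 8 to 22 mm from them: fingers fit at its sides only once they are gone.
- mat: Fixed black rubber mat, 250 mm (x) by 160 mm (y), 4 mm thick, empty at the start: the side area. Origin at the centre of its underside on the bench. It lies to the left or the right of the caddy, with the charger on the other side.
- charger: Fixed grey charger; origin on the bench under its pocket's centre. Pocket 80 mm (x) by 66 mm (y), floor 12 mm above the bench. Ends: at -x a wall 30 mm above the bench, 14 mm thick; at +x the housing, 46 mm high, out to x = 98 mm. Along the long sides only a lip, 5 mm above the pocket floor, 6 mm thick: fingers fit beside the battery above it. The battery's length goes along x.
- pulley_mid (a point): Bystander: loose dark steel belt pulley lying flat, 84 mm diameter, 30 mm high; the point is at its centre, 15 mm up. Leave alone.
- tape_mid (a point): Bystander: loose roll of red tape lying flat, 90 mm diameter, 24 mm high; the point is at its centre, 12 mm up. Leave alone.

How it is judged:
By the outcome, as a careful person would: the job done as asked, in the order asked, and still so for the second after the job is handed in, with the robot touching nothing.
It also fails if it takes over 141 s, if anything falls off the work surface, if the arm or the gripper's body presses on something with over 40 N, if the wrist force passes 120 N, or if a joint passes its speed limit or range.

### The arm

A 6-joint arm with a two-finger parallel gripper is mounted at the origin on the work surface. World frame = base frame: x ahead of the robot, y to its left, z up, the work surface at z = 0. Lengths are in m, angles in rad, forces in N, time in s.
With the tool pointing down it reaches from about 0.375 to 0.9 m from the base axis. Payload 3.1 kg.
Tool frame: the origin (TCP) lies midway between the tips of the shut fingers; the grasp point (between the pads) lies 19 mm behind it; z points along the fingers, y is the line along which they close (so a half turn about z gives the same grasp; the last joint's range is limited). The gripper opens to 85 mm and grips with 20 to 120 N. Pads are 22 mm wide; open, the fingers measure 114 mm over their backs; the gripper's body (76 mm by 85 mm) begins 54 mm behind the grasp point. The pads swing forward as they close: fully open they stand 13 mm farther back than shut.
Start: joints at [-1.49, 0.527, 1.433, -0, 1.181, -0.178], TCP at [0.161, -0.604, 0.231] pointing down, gripper open.
Joint ranges: [-3.08, 3.08], [-0.75, 2.2], [0.22, 2.44], [-1.43, 4.57], [0, 2.65], [-2.85, 2.85]. Speed limits (rad/s): [2.79, 2.79, 3.14, 3.14, 3.14, 3.14].

### API

Orientations are given as a unit quaternion [x, y, z, w].
In Python, from station import manip gives the robot as it stands. The module is installed in compiled form; this text tells all that it offers.
- The arm moves only by the tool apply_moves, never from a script. Its arguments are lists of equal length, an entry for each row: "claw": the gripper's target within -1 to 1 (fully open at 1, half-way at 0, shut at -1); "travel": the shift along the tool's x, y, z scaled (see below), a list of three; "turn": the turn, a rotation vector about the tool's x, y, z scaled (see below), a list of three. In form: {"claw": [claw, ...], "travel": [[dx, dy, dz], ...], "turn": [[rx, ry, rz], ...]}. A call has 1 to 5 rows; each row is the pose to reach, as a shift and turn from the pose commanded when the call began, along the tool's axes at that moment, turning the shorter way round; what a row does not reach only later rows make up. The controller multiplies each number of a shift by 800 mm and each number of a turn by 180 degrees. A row lasts 1/12 s, in which the tool goes at most 41.7 mm and 7.16 degrees, less where a joint would pass 70% of its speed; a pose out of reach is approached as far as the arm can. A call with a number of a shift or a turn outside -1 to 1 is refused whole. A call with a gripper value outside its range is refused whole. The fingers move at their own pace and stop on an object; "newtons" is the grip in N (left out, the last holds). Time passes only in rows, so rows that repeat a pose let the fingers close. It gives the time, the measured TCP pose, the force, the opening and the grip force at its end, in the units of the state.
- manip.sense(): the state, without advancing time (a new reading comes with each control period).
- manip.snapshot(name): name is "scene" or "top" or "wrist"; returns a dict with "pixels" (384x512x3 uint8, red, green, blue), "depth" (384x512 float32, m along the optical axis (not along the pixel's ray), 0 where there is no reading), "intrinsics" (3x3 intrinsics, pixels), "R" (3x3) and "t" (3): a world point X has camera coordinates R X + t. Camera axes: x right, y down, z forward; pixel columns grow to the right and rows downward; lengths in m; the calibration is good to about 2 mm. A picture is of the moment at which its call begins.
- manip.sign_off(): hands the job in; it is judged then, once.
The state is a dict: "t": time; "q": joint angles; "qd": joint speeds; "tau": joint torques, N m; "tcp_pos": TCP position; "tool_rot": TCP orientation; "force": force on the tool from outside, world axes, zero at the start; "ft_torque": the same for the moment, N m; "finger_gap": opening from 0.0 (shut) to 1.0 (fully open); "gripper_force": force on a finger pad.
Only numpy, scipy, OpenCV 4.12 (cv2) and the standard library are available. Lean on these libraries where they do the work, as an engineer would, in place of code of your own. Each camera call takes 0.05 s, during which the arm holds its last target. There are 200 camera calls.

## Working session

There is one attempt and no reset: what is moved stays moved. The work goes in short steps, Python scripts to look and compute and a tool call to move; the robot and the scene stay as the last step left them, time stands still between calls to the robot, and variables do not carry over. Pictures are saved under pics/ and viewed, at most 14 in all, crops included, and the job is handed in when it is done.

Besides the shell and the picture viewer there is one more tool, called after ">>>" as name(argument=value, ...), one argument or row to a line, values as JSON. apply_moves: Moves the arm, as the interface text tells. Shifts and turns lie within -1 to 1; 1 stands for 800 mm of shift or 180 degrees of turn. Its arguments: {"type":"object","properties":{"claw":{"type":"array","items":{"type":"number"}},"travel":{"type":"array","items":{"type":"array","items":{"type":"number"}}},"turn":{"type":"array","items":{"type":"array","items":{"type":"number"}}},"newtons":{"type":"number"}},"required":["claw","travel","turn"]}

```bash
mkdir -p pics; python3 - <<'E'
from station import manip
import cv2, numpy as np
s=manip.sense(); print({k:np.round(v,3) for k,v in s.items()})
for n in ["top","scene"]:
    d=manip.snapshot(n)
    cv2.imwrite(f"pics/{n}0.png",cv2.resize(d["pixels"][:,:,::-1],(768,576)))
    np.savez(f"{n}0.npz",**d); print(n,d["intrinsics"].round(1).tolist(),d["R"].round(3).tolist(),d["t"].round(3))
E
```

```text
{'t': np.float64(0.0), 'q': array([-1.489,  0.528,  1.434, -0.   ,  1.181, -0.178]), 'qd': array([ 0.001, -0.002,  0.001,  0.   , -0.   ,  0.002]), 'tau': array([-2.0000e-03, -4.4236e+01, -1.7803e+01, -0.0000e+00,  8.0000e-03,
        0.0000e+00]), 'tcp_pos': array([ 0.161, -0.603,  0.23 ]), 'tool_rot': array([ 0.992,  0.13 ,  0.   , -0.001]), 'force': array([0.058, 0.2  , 0.434]), 'ft_torque': array([0.028, 0.008, 0.011]), 'gripper_force': np.float64(0.0), 'finger_gap': np.float64(1.001)}
top [[472.3, 0.0, 258.6], [0.0, 472.3, 186.7], [0.0, 0.0, 1.0]] [[-0.029, -0.999, -0.028], [-0.996, 0.031, -0.078], [0.078, 0.025, -0.997]] [0.037 0.628 1.357]
scene [[442.1, 0.0, 258.2], [0.0, 442.1, 193.5], [0.0, 0.0, 1.0]] [[0.771, 0.637, -0.002], [0.329, -0.401, -0.855], [-0.545, 0.659, -0.519]] [-0.465 -0.11   1.538]
```

View pics/top0.png

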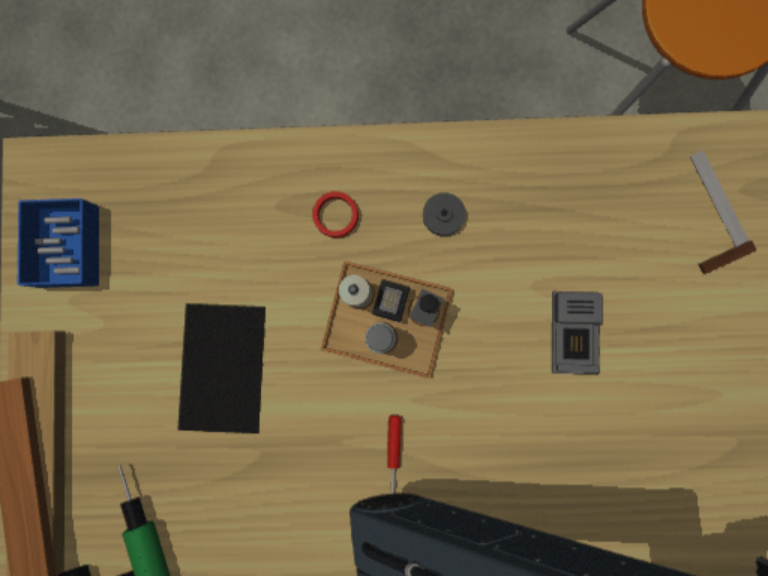

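View pics/scene0.png

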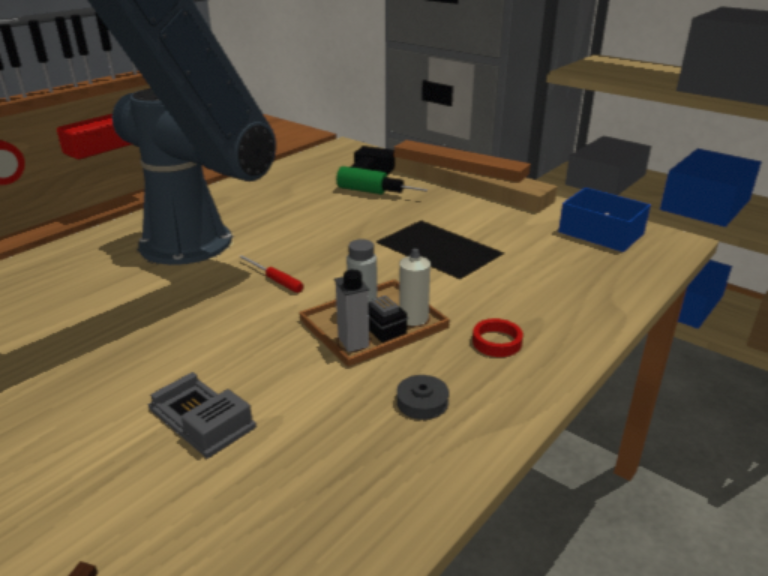

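The top view (768×576) shows the mat at about (222,368), left (+y), and the charger at (577,333), right (-y). The caddy is at about (388,320) and turned by roughly 14°. In it, the bottle is back-left (354,291), the tin back-right (430,307), the can in front (381,338) and the battery at (391,299).

```bash
cat > h.py <<'E'
import numpy as np, cv2
from station import manip
from scipy.spatial.transform import Rotation as Ro
def cloud(d):
    K,D=d["intrinsics"],d["depth"]; v,u=np.indices(D.shape)
    P=np.stack([(u-K[0,2])/K[0,0]*D,(v-K[1,2])/K[1,1]*D,D],-1)
    W=(P-d["t"])@d["R"]; W[D==0]=np.nan
    return W
def rect(pts):
    (c,s,a)=cv2.minAreaRect((pts*1000).astype(np.float32)); return np.round(c,1),np.round(s,1),round(a,1)
def near(W,c,r): return np.hypot(W[...,0]-c[0],W[...,1]-c[1])<r
E
python3 - <<'E'
from h import *
d=dict(np.load("top0.npz")); W=cloud(d); I=d["pixels"].astype(int)
def at(u,v): return W[int(v/1.5),int(u/1.5)]
for n,p in dict(bench=(300,400),mat=(222,368),tape=(335,193),pulley=(430,215),bottle=(354,291),tin=(430,305),can=(381,338),bat=(391,299),caddy=(345,330),chg=(577,345)).items(): print(n,at(*p).round(4))
g=I.sum(-1)
cad=at(388,320)
z=W[...,2]
for nm,p in dict(bottle=(354,291),tin=(430,305),can=(381,338)).items():
    m=near(W,at(*p),.05)&(z>.105); print(nm,m.sum(),rect(W[m][:,:2]),z[m].max())
    m=near(W,at(*p),.05)&(z>.112)&(z<.123); print('  shoulder',m.sum(),W[m].mean(0).round(4))
    lab=m
m=near(W,at(222,368),.2)&(g<100)&(abs(z)<.015);print('mat',m.sum(),rect(W[m][:,:2]),np.median(z[m]))
m=near(W,at(391,299),.06)&(z>.045)&(z<.08);print('bat',m.sum(),rect(W[m][:,:2]),W[m].mean(0))
m=near(W,at(388,320),.16)&(z>.013)&(z<.026);print('rim',m.sum(),rect(W[m][:,:2]))
m=near(W,at(577,333),.11)&(z>.008)&(z<.06);print('chg',m.sum(),rect(W[m][:,:2]))
m&=z>.038;print('housing',m.sum(),rect(W[m][:,:2]),np.median(z[m]))
E
```

```text
bench [0.4015 0.1985 0.0006]
mat [4.673e-01 3.522e-01 3.000e-04]
tape [0.8058 0.1183 0.0263]
pulley [ 0.7557 -0.0663  0.0207]
bottle [0.6013 0.0758 0.1481]
tin [ 0.5731 -0.0562  0.1518]
can [0.5176 0.0299 0.1577]
bat [0.5903 0.0142 0.0656]
caddy [0.5341 0.1056 0.0112]
chg [ 0.4918 -0.3422  0.014 ]
bottle 340 (array([605.9,  77.9]), array([54.4, 53.3]), 0.0) 0.15640915778076006
  shoulder 12 [0.5982 0.0761 0.1182]
tin 338 (array([570.4, -51.1]), array([42.7, 57. ]), 63.8) 0.1607153967480895
  shoulder 3 [ 0.5569 -0.0385  0.1217]
can 336 (array([517.6,  33.8]), array([53.3, 53.5]), 43.2) 0.15992105513717525
  shoulder 5 [0.5114 0.0217 0.121 ]
mat 4332 (array([466.8, 351.9]), array([158.2, 246.3]), 85.8) 0.004443110396854013
bat 488 (array([592.8,  25. ]), array([79., 70.]), 72.1) [0.58883446 0.01528224 0.058881  ]
rim 690 (array([554.5,  24.2]), array([220.4, 179.8]), 73.7)
chg 1694 (array([ 515.7, -363.1]), array([178.2, 195.7]), 65.0)
housing 615 (array([ 564.8, -344.8]), array([86.6, 54.6]), 88.3) 0.045853508893287494
```

```bash
cat >> h.py <<'E'
def down(yaw): return Ro.from_euler('z',yaw,degrees=True)*Ro.from_quat([1,0,0,0])
def plan(wps):
    """wps: (x,y,z mm,yaw,claw,extra_rows); prints calls of <=5 equal rows"""
    s=manip.sense(); p=s["tcp_pos"]*1000; R=Ro.from_quat(s["tool_rot"])
    for x,y,z,yaw,claw,ex in wps:
        T=np.array([x,y,z]); G=down(yaw)
        while True:
            dist=np.linalg.norm(T-p); rv=(R.inv()*G).as_rotvec(degrees=True); ang=np.linalg.norm(rv)
            n=max(dist/38,ang/6.6); f=min(1,5/n) if n>0 else 1
            tr=np.round(R.inv().apply((T-p)*f)/800,4); tu=np.round(rv*f/180,4)
            rows=5 if f<1 else min(5,max(1,int(np.ceil(n)))+ex)
            print(rows,"x",tr.tolist(),tu.tolist(),"claw",claw)
            p=p+R.apply(tr*800); R=R*Ro.from_rotvec(tu*180,degrees=True)
            if f==1: break
        print("   ->",p.round(1),"yaw",yaw)
def st():
    s=manip.sense(); e=Ro.from_quat(s["tool_rot"]).as_matrix()
    print("t",round(float(s["t"]),2),"tcp",(s["tcp_pos"]*1000).round(1),"yaw",round(float(np.degrees(np.arctan2(e[1,0],e[0,0]))),1),"F",s["force"].round(1),"gap",round(float(s["finger_gap"]),3),"grip",round(float(s["gripper_force"]),1),"q6",s["q"][5].round(2))
E
python3 -c "
from h import *
plan([(505,20,330,-16.3,1,1)])"
```

```text
5 x [0.1628, -0.1698, -0.0325] [-0.0002, 0.0, 0.0458] claw 1
5 x [0.1368, -0.1914, -0.0326] [-0.0002, 0.0, 0.0458] claw 1
5 x [0.108, -0.209, -0.0328] [-0.0001, 0.0, 0.0457] claw 1
5 x [0.0604, -0.1745, -0.0257] [-0.0001, 0.0, 0.036] claw 1
   -> [505.  20. 330.] yaw -16.3
```

>>> apply_moves(
  claw=[1,1,1,1,1],
  travel=[
    [0.163,-0.17,-0.0325],
    [0.163,-0.17,-0.0325],
    [0.163,-0.17,-0.0325],
    [0.163,-0.17,-0.0325],
    [0.163,-0.17,-0.0325],
  ],
  turn=[
    [0,0,0.046],
    [0,0,0.046],
    [0,0,0.046],
    [0,0,0.046],
    [0,0,0.046],
  ],
)

```text
t: 0.52
tcp_pos: [0.2527, -0.4344, 0.2572]
tool_rot: [0.998, 0.058, 0.0, -0.002]
force: [0.3, -0.4, -0.2]
finger_gap: 1.003
gripper_force: 0.0
```

>>> apply_moves(
  claw=[1,1,1,1,1],
  travel=[
    [0.137,-0.191,-0.0325],
    [0.137,-0.191,-0.0325],
    [0.137,-0.191,-0.0325],
    [0.137,-0.191,-0.0325],
    [0.137,-0.191,-0.0325],
  ],
  turn=[
    [0,0,0.046],
    [0,0,0.046],
    [0,0,0.046],
    [0,0,0.046],
    [0,0,0.046],
  ],
)

```text
t: 0.93
tcp_pos: [0.3435, -0.2707, 0.2835]
tool_rot: [1.0, -0.014, -0.0, -0.001]
force: [0.6, -0.9, -1.0]
finger_gap: 1.001
gripper_force: 0.0
```

>>> apply_moves(
  claw=[1,1,1,1,1],
  travel=[
    [0.108,-0.209,-0.033],
    [0.108,-0.209,-0.033],
    [0.108,-0.209,-0.033],
    [0.108,-0.209,-0.033],
    [0.108,-0.209,-0.033],
  ],
  turn=[
    [0,0,0.046],
    [0,0,0.046],
    [0,0,0.046],
    [0,0,0.046],
    [0,0,0.046],
  ],
)

```text
t: 1.35
tcp_pos: [0.4349, -0.1071, 0.3101]
tool_rot: [0.996, -0.086, 0.0, -0.0]
force: [-0.4, 0.0, -0.6]
finger_gap: 1.0
gripper_force: 0.0
```

>>> apply_moves(
  claw=[1,1,1,1,1],
  travel=[
    [0.06,-0.1745,-0.0255],
    [0.06,-0.1745,-0.0255],
    [0.06,-0.1745,-0.0255],
    [0.06,-0.1745,-0.0255],
    [0.06,-0.1745,-0.0255],
  ],
  turn=[
    [0,0,0.036],
    [0,0,0.036],
    [0,0,0.036],
    [0,0,0.036],
    [0,0,0.036],
  ],
)

```text
t: 1.77
tcp_pos: [0.5079, 0.0235, 0.3307]
tool_rot: [0.99, -0.14, 0.001, -0.001]
force: [0.4, -0.2, 0.8]
finger_gap: 0.996
gripper_force: 0.0
```

```bash
python3 - <<'E'
from h import *
st(); d=manip.snapshot("wrist"); np.savez("w1.npz",**d); cv2.imwrite("pics/w1.png",d["pixels"][:,:,::-1])
W=cloud(d); z=W[...,2]
print(np.nanmin(W[...,:2],axis=(0,1)),np.nanmax(W[...,:2],axis=(0,1)))
for nm,c in dict(bottle=(.606,.078),tin=(.570,-.050),can=(.518,.034)).items():
    m=near(W,c,.045)&(z>.1); 
    if m.sum(): print(nm,m.sum(),rect(W[m][:,:2]),z[m].max())
st()
E
```

```text
t 1.77 tcp [507.9  23.5 330.7] yaw -16.1 F [ 0.4 -0.2  0.8] gap 0.996 grip 0.0 q6 1.68
[-0.01584652 -0.35515782] [0.78920497 0.51854252]
bottle 2489 (array([605.1,  76.6]), array([55.2, 55. ]), 59.3) 0.15553659270607553
tin 2504 (array([569. , -53.2]), array([43.4, 57.1]), 63.8) 0.15542701842602788
can 22969 (array([520.6,  33.7]), array([88.4, 50.3]), 69.0) 0.42696936461890445
t 1.82 tcp [506.4  21.3 330.1] yaw -16.2 F [-0.5  0.   0. ] gap 1.0 grip 0.0 q6 1.67
```

View pics/w1.png

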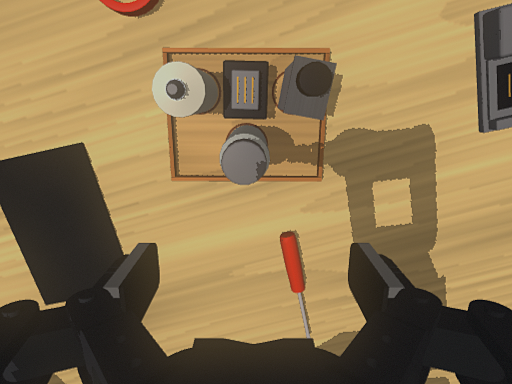

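The wrist view confirms it: bottle (180,90), tin (308,88), can in front (245,155), battery (245,88). The fits agree with the top camera to within 2 mm.

```bash
python3 -c "
from h import *
plan([(517.6,34,190,-16.3,1,1),(517.6,34,87,-16.3,1,1),(517.6,34,87,-16.3,-1,4)])"
```

```text
5 x [0.009, -0.0191, 0.1751] [-0.0, -0.0001, 0.0008] claw 1
   -> [517.6  34.  190. ] yaw -16.3
4 x [0.0, 0.0, 0.1287] [-0.0, -0.0, -0.0] claw 1
   -> [517.6  34.   87. ] yaw -16.3
5 x [0.0, 0.0, 0.0] [-0.0, -0.0, -0.0] claw -1
   -> [517.6  34.   87. ] yaw -16.3
```

>>> apply_moves(
  claw=[1,1,1,1,1],
  travel=[
    [0.009,-0.019,0.175],
    [0.009,-0.019,0.175],
    [0.009,-0.019,0.175],
    [0.009,-0.019,0.175],
    [0.009,-0.019,0.175],
  ],
  turn=[
    [0,0,0.001],
    [0,0,0.001],
    [0,0,0.001],
    [0,0,0.001],
    [0,0,0.001],
  ],
)

```text
t: 2.23
tcp_pos: [0.5127, 0.0312, 0.1856]
tool_rot: [0.989, -0.145, -0.006, 0.0]
force: [-0.0, -0.0, 1.0]
finger_gap: 1.0
gripper_force: 0.0
```

>>> apply_moves(
  claw=[1,1,1,1,1],
  travel=[
    [0,0,0.04],
    [0,0,0.08],
    [0,0,0.11],
    [0,0,0.1285],
    [0,0,0.1285],
  ],
  turn=[
    [0,0,0],
    [0,0,0],
    [0,0,0],
    [0,0,0],
    [0,0,0],
  ],
)

```text
t: 2.65
tcp_pos: [0.5153, 0.0307, 0.0858]
tool_rot: [0.989, -0.145, -0.002, 0.0]
force: [0.5, 0.2, 0.1]
finger_gap: 0.999
gripper_force: 0.0
```

>>> apply_moves(
  claw=[-1,-1,-1,-1,-1],
  travel=[
    [0,0,0],
    [0,0,0],
    [0,0,0],
    [0,0,0],
    [0,0,0],
  ],
  turn=[
    [0,0,0],
    [0,0,0],
    [0,0,0],
    [0,0,0],
    [0,0,0],
  ],
  newtons=45,
)

```text
t: 3.07
tcp_pos: [0.5185, 0.0313, 0.0895]
tool_rot: [0.99, -0.144, 0.002, 0.0]
force: [-0.4, -0.0, 6.7]
finger_gap: 0.638
gripper_force: 47.9
```

>>> apply_moves(
  claw=[-1,-1,-1,-1,-1],
  travel=[
    [0,0,0],
    [0,0,0],
    [0,0,0],
    [0,0,0],
    [0,0,0],
  ],
  turn=[
    [0,0,0],
    [0,0,0],
    [0,0,0],
    [0,0,0],
    [0,0,0],
  ],
)

```text
t: 3.48
tcp_pos: [0.5185, 0.0313, 0.0895]
tool_rot: [0.99, -0.144, 0.002, 0.0]
force: [-0.3, -0.7, 6.4]
finger_gap: 0.634
gripper_force: 47.9
```

```bash
python3 -c "
from h import *
st()
plan([(517.6,34,255,-16.3,-1,1),(389,357.6,255,0,-1,1),(389,357.6,84,0,-1,1)])"
```

```text
t 3.48 tcp [518.5  31.3  89.5] yaw -16.6 F [-0.3 -0.7  6.4] gap 0.634 grip 47.9 q6 1.71
5 x [-0.001, -0.003, -0.2069] [-0.0001, -0.0016, -0.0016] claw -1
   -> [517.6  34.  255. ] yaw -16.3
5 x [-0.1462, -0.1872, 0.0] [0.0, 0.0, -0.0494] claw -1
5 x [-0.0961, -0.1728, 0.0] [0.0, 0.0, -0.0412] claw -1
   -> [389.  357.6 255. ] yaw 0
5 x [0.0, -0.0, 0.2138] [0.0, 0.0, 0.0] claw -1
   -> [389.  357.6  84. ] yaw 0
```

>>> apply_moves(
  claw=[-1,-1,-1,-1,-1],
  travel=[
    [0,0,-0.03],
    [0,0,-0.08],
    [0,0,-0.13],
    [0,0,-0.18],
    [0,0,-0.207],
  ],
  turn=[
    [0,0,0],
    [0,0,0],
    [0,0,0],
    [0,0,0],
    [0,0,0],
  ],
)

```text
t: 3.9
tcp_pos: [0.5181, 0.0316, 0.2577]
tool_rot: [0.99, -0.144, 0.003, 0.0]
force: [1.3, -0.5, -3.6]
finger_gap: 0.64
gripper_force: 48.8
```

>>> apply_moves(
  claw=[-1,-1],
  travel=[
    [0,0,0],
    [0,0,0],
  ],
  turn=[
    [0,0,0],
    [0,0,0],
  ],
)

```text
t: 4.07
tcp_pos: [0.5167, 0.0317, 0.2539]
tool_rot: [0.99, -0.144, 0.001, 0.0]
force: [-0.4, 0.5, -4.8]
finger_gap: 0.637
gripper_force: 48.7
```

```bash
python3 -c "
from h import *
st()
plan([(389,357.6,255,0,-1,1)])"
```

```text
t 4.07 tcp [516.7  31.7 253.9] yaw -16.6 F [-0.4  0.5 -4.8] gap 0.637 grip 48.7 q6 1.71
5 x [-0.1462, -0.1871, -0.0011] [0.0, -0.0004, -0.0501] claw -1
5 x [-0.097, -0.175, -0.0007] [0.0, -0.0004, -0.0421] claw -1
   -> [389.  357.6 255. ] yaw 0
```

>>> apply_moves(
  claw=[-1,-1,-1,-1,-1],
  travel=[
    [-0.036,-0.047,-0.001],
    [-0.073,-0.094,-0.001],
    [-0.11,-0.14,-0.001],
    [-0.146,-0.187,-0.001],
    [-0.146,-0.187,-0.001],
  ],
  turn=[
    [0,0,-0.0125],
    [0,0,-0.025],
    [0,0,-0.0375],
    [0,0,-0.05],
    [0,0,-0.05],
  ],
)

```text
t: 4.48
tcp_pos: [0.4428, 0.211, 0.2506]
tool_rot: [0.998, -0.065, -0.004, 0.0]
force: [0.2, 0.1, -3.7]
finger_gap: 0.645
gripper_force: 49.4
```

>>> apply_moves(
  claw=[-1,-1,-1,-1,-1],
  travel=[
    [-0.024,-0.044,-0.001],
    [-0.048,-0.088,-0.001],
    [-0.073,-0.131,-0.001],
    [-0.097,-0.175,-0.001],
    [-0.097,-0.175,-0.001],
  ],
  turn=[
    [0,0,-0.0105],
    [0,0,-0.021],
    [0,0,-0.0315],
    [0,0,-0.042],
    [0,0,-0.042],
  ],
)

```text
t: 4.9
tcp_pos: [0.3843, 0.3626, 0.2515]
tool_rot: [1.0, 0.003, -0.003, -0.001]
force: [0.3, -0.3, -5.2]
finger_gap: 0.638
gripper_force: 49.4
```

```bash
python3 -c "
from h import *
st()
plan([(389,357.6,110,0,-1,1),(389,357.6,86.5,0,-1,1)])"
```

```text
t 4.9 tcp [384.3 362.6 251.5] yaw 0.4 F [ 0.3 -0.3 -5.2] gap 0.638 grip 49.4 q6 2.1
5 x [0.0071, 0.0067, 0.1769] [-0.0006, 0.0022, 0.0019] claw -1
   -> [389.  357.6 110. ] yaw 0
2 x [-0.0, -0.0001, 0.0293] [0.0, -0.0, 0.0] claw -1
   -> [389.  357.6  86.5] yaw 0
```

>>> apply_moves(
  claw=[-1,-1,-1,-1,-1],
  travel=[
    [0.006,0.006,0.045],
    [0.006,0.006,0.09],
    [0.006,0.006,0.135],
    [0.006,0.006,0.177],
    [0.006,0.006,0.177],
  ],
  turn=[
    [0,0,0],
    [0,0,0],
    [0,0,0],
    [0,0,0],
    [0,0,0],
  ],
)

```text
t: 5.32
tcp_pos: [0.3876, 0.3485, 0.1046]
tool_rot: [1.0, -0.001, -0.009, 0.005]
force: [-2.1, -1.1, -5.0]
finger_gap: 0.639
gripper_force: 49.9
```

>>> apply_moves(
  claw=[-1,-1,-1,-1],
  travel=[
    [0,0,0.009],
    [0,0,0.018],
    [0,0,0.023],
    [0,0,0.023],
  ],
  turn=[
    [0,0,0],
    [0,0,0],
    [0,0,0],
    [0,0,0],
  ],
)

```text
t: 5.65
tcp_pos: [0.3946, 0.3529, 0.0952]
tool_rot: [1.0, -0.001, 0.001, -0.0]
force: [-0.3, -0.3, -4.6]
finger_gap: 0.64
gripper_force: 50.0
```

```bash
python3 -c "
from h import *
st()"
```

```text
t 5.65 tcp [394.6 352.9  95.2] yaw -0.1 F [-0.3 -0.3 -4.6] gap 0.64 grip 50.0 q6 2.09
```

>>> apply_moves(
  claw=[-1,-1,-1,-1,-1],
  travel=[
    [0,0,0.003],
    [0,0,0.006],
    [0,0,0.008],
    [0,0,0.008],
    [0,0,0.008],
  ],
  turn=[
    [0,0,0],
    [0,0,0],
    [0,0,0],
    [0,0,0],
    [0,0,0],
  ],
)

```text
t: 6.07
tcp_pos: [0.3942, 0.3527, 0.0884]
tool_rot: [1.0, -0.0, 0.0, -0.0]
force: [0.3, 0.4, -4.5]
finger_gap: 0.637
gripper_force: 50.0
```

>>> apply_moves(
  claw=[-1,-1,-1,-1],
  travel=[
    [0,0,0.002],
    [0,0,0.003],
    [0,0,0.004],
    [0,0,0.004],
  ],
  turn=[
    [0,0,0],
    [0,0,0],
    [0,0,0],
    [0,0,0],
  ],
)

```text
t: 6.4
tcp_pos: [0.3946, 0.3528, 0.0855]
tool_rot: [1.0, -0.0, 0.001, -0.0]
force: [-0.8, -0.6, 1.6]
finger_gap: 0.635
gripper_force: 50.5
```

>>> apply_moves(
  claw=[1,1,1,1,1],
  travel=[
    [0,0,0],
    [0,0,0],
    [0,0,0],
    [0,0,0],
    [0,0,0],
  ],
  turn=[
    [0,0,0],
    [0,0,0],
    [0,0,0],
    [0,0,0],
    [0,0,0],
  ],
)

```text
t: 6.82
tcp_pos: [0.3942, 0.3528, 0.085]
tool_rot: [1.0, -0.0, 0.0, -0.0]
force: [-0.7, 0.2, -0.4]
finger_gap: 0.999
gripper_force: 0.0
```

>>> apply_moves(
  claw=[1,1,1,1,1],
  travel=[
    [0,0,-0.03],
    [0,0,-0.075],
    [0,0,-0.12],
    [0,0,-0.165],
    [0,0,-0.2],
  ],
  turn=[
    [0,0,0],
    [0,0,0],
    [0,0,0],
    [0,0,0],
    [0,0,0],
  ],
)

```text
t: 7.23
tcp_pos: [0.3945, 0.353, 0.2477]
tool_rot: [1.0, -0.0, 0.001, -0.001]
force: [0.3, 0.1, -1.0]
finger_gap: 0.999
gripper_force: 0.0
```

```bash
python3 - <<'E'
from h import *
st()
W=cloud(manip.snapshot("top")); z=W[...,2]
m=near(W,(.394,.353),.05)&(z>.1)&(z<.16); print("can",m.sum(),rect(W[m][:,:2]) if m.sum() else 0)
plan([(605.5,77.2,255,-16.3,1,2),(605.5,77.2,87,-16.3,1,2)])
E
```

```text
t 7.23 tcp [394.5 353.  247.7] yaw -0.1 F [ 0.3  0.1 -1. ] gap 0.999 grip 0.0 q6 2.09
can 253 (array([399.1, 351.6]), array([51.5, 45.6]), 85.1)
5 x [0.1426, 0.1899, -0.0012] [-0.0014, -0.0018, 0.0495] claw 1
5 x [0.1407, 0.1368, -0.001] [-0.0012, -0.0015, 0.0409] claw 1
   -> [605.5  77.2 255. ] yaw -16.3
5 x [0.0, -0.0, 0.21] [-0.0, -0.0, -0.0] claw 1
   -> [605.5  77.2  87. ] yaw -16.3
```

>>> apply_moves(
  claw=[1,1,1,1,1],
  travel=[
    [0.0285,0.038,-0.002],
    [0.057,0.076,-0.004],
    [0.0855,0.114,-0.006],
    [0.114,0.152,-0.008],
    [0.1425,0.19,-0.01],
  ],
  turn=[
    [0,0,0.01],
    [0,0,0.02],
    [0,0,0.03],
    [0,0,0.04],
    [0,0,0.0495],
  ],
)

```text
t: 7.7
tcp_pos: [0.5085, 0.1992, 0.2528]
tool_rot: [0.997, -0.079, -0.0, -0.0]
force: [0.3, 0.9, -0.5]
finger_gap: 0.997
gripper_force: 0.0
```

>>> apply_moves(
  claw=[1,1,1,1,1],
  travel=[
    [0.028,0.027,0],
    [0.056,0.055,0],
    [0.085,0.082,0],
    [0.113,0.11,0],
    [0.1405,0.137,0],
  ],
  turn=[
    [0,0,0.008],
    [0,0,0.016],
    [0,0,0.025],
    [0,0,0.033],
    [0,0,0.041],
  ],
)

```text
t: 8.12
tcp_pos: [0.6025, 0.0733, 0.2524]
tool_rot: [0.99, -0.143, -0.0, -0.0]
force: [-0.5, 0.5, 0.3]
finger_gap: 1.0
gripper_force: 0.0
```

>>> apply_moves(
  claw=[1,1,1,1],
  travel=[
    [0,0,0.02],
    [0,0,0.04],
    [0,0,0.06],
    [0,0,0.06],
  ],
  turn=[
    [0,0,0],
    [0,0,0],
    [0,0,0],
    [0,0,0],
  ],
)

```text
t: 8.45
tcp_pos: [0.5994, 0.0745, 0.2011]
tool_rot: [0.99, -0.143, -0.004, 0.0]
force: [-0.3, 0.0, -0.7]
finger_gap: 1.0
gripper_force: 0.0
```

```bash
python3 - <<'E'
from h import *
st()
plan([(605.5,77.2,87,-16.3,1,2)])
E
```

```text
t 8.45 tcp [599.4  74.5 201.1] yaw -16.4 F [-0.3  0.  -0.7] gap 1.0 grip 0.0 q6 1.8
5 x [0.0075, -0.0056, 0.1426] [0.0005, 0.0024, -0.0005] claw 1
   -> [605.5  77.2  87. ] yaw -16.3
```

>>> apply_moves(
  claw=[1,1,1,1,1],
  travel=[
    [0.006,-0.005,0.03],
    [0.006,-0.005,0.065],
    [0.006,-0.005,0.1],
    [0.006,-0.005,0.13],
    [0.006,-0.005,0.1425],
  ],
  turn=[
    [0,0,0],
    [0,0,0],
    [0,0,0],
    [0,0,0],
    [0,0,0],
  ],
)

```text
t: 8.87
tcp_pos: [0.6057, 0.0776, 0.0882]
tool_rot: [0.99, -0.142, -0.003, 0.0]
force: [-1.2, 0.2, 0.1]
finger_gap: 0.997
gripper_force: 0.0
```

>>> apply_moves(
  claw=[1,1,1],
  travel=[
    [0,0,0],
    [0,0,0],
    [0,0,0],
  ],
  turn=[
    [0,0,0],
    [0,0,0],
    [0,0,0],
  ],
)

```text
t: 9.12
tcp_pos: [0.6091, 0.0773, 0.0926]
tool_rot: [0.99, -0.142, 0.002, -0.0]
force: [0.5, 0.3, 0.6]
finger_gap: 0.999
gripper_force: 0.0
```

>>> apply_moves(
  claw=[-1,-1,-1,-1,-1],
  travel=[
    [0,0,0],
    [0,0,0],
    [0,0,0],
    [0,0,0],
    [0,0,0],
  ],
  turn=[
    [0,0,0],
    [0,0,0],
    [0,0,0],
    [0,0,0],
    [0,0,0],
  ],
)

```text
t: 9.53
tcp_pos: [0.6086, 0.077, 0.0927]
tool_rot: [0.99, -0.142, 0.001, 0.0]
force: [-0.5, -0.7, 6.3]
finger_gap: 0.645
gripper_force: 47.1
```

```bash
python3 - <<'E'
from h import *
st()
plan([(605,77,250,-16.3,-1,2),(544.6,346.2,250,0,-1,2),(544.6,346.2,90,0,-1,2)])
E
```

```text
t 9.53 tcp [608.6  77.   92.7] yaw -16.3 F [-0.5 -0.7  6.3] gap 0.645 grip 47.1 q6 1.8
5 x [-0.0038, 0.0012, -0.1967] [-0.0001, -0.0009, -0.0002] claw -1
   -> [605.  77. 250.] yaw -16.3
5 x [-0.115, -0.2078, 0.0] [0.0, 0.0, -0.0624] claw -1
5 x [-0.0326, -0.1023, 0.0] [0.0, 0.0, -0.0282] claw -1
   -> [544.6 346.2 250. ] yaw 0
5 x [-0.0, 0.0, 0.2] [0.0, 0.0, 0.0] claw -1
   -> [544.6 346.2  90. ] yaw 0
```

>>> apply_moves(
  claw=[-1,-1,-1,-1,-1],
  travel=[
    [0,0,-0.025],
    [0,0,-0.07],
    [0,0,-0.115],
    [0,0,-0.16],
    [0,0,-0.2],
  ],
  turn=[
    [0,0,0],
    [0,0,0],
    [0,0,0],
    [0,0,0],
    [0,0,0],
  ],
)

```text
t: 9.95
tcp_pos: [0.6071, 0.0774, 0.2525]
tool_rot: [0.99, -0.142, -0.0, -0.0]
force: [0.5, 0.6, -4.6]
finger_gap: 0.641
gripper_force: 49.5
```

>>> apply_moves(
  claw=[-1,-1,-1,-1,-1],
  travel=[
    [-0.019,-0.034,0],
    [-0.038,-0.069,0],
    [-0.058,-0.104,0],
    [-0.077,-0.138,0],
    [-0.096,-0.173,0],
  ],
  turn=[
    [0,0,-0.0104],
    [0,0,-0.0208],
    [0,0,-0.031],
    [0,0,-0.0416],
    [0,0,-0.052],
  ],
)

```text
t: 10.37
tcp_pos: [0.5714, 0.2327, 0.2503]
tool_rot: [0.998, -0.06, -0.001, 0.0]
force: [-0.5, 0.3, -3.8]
finger_gap: 0.64
gripper_force: 49.4
```

>>> apply_moves(
  claw=[-1,-1,-1,-1,-1],
  travel=[
    [-0.014,-0.034,0],
    [-0.028,-0.069,0],
    [-0.042,-0.103,0],
    [-0.057,-0.137,0],
    [-0.057,-0.137,0],
  ],
  turn=[
    [0,0,-0.0095],
    [0,0,-0.019],
    [0,0,-0.0285],
    [0,0,-0.0386],
    [0,0,-0.0386],
  ],
)

```text
t: 10.78
tcp_pos: [0.5377, 0.3514, 0.2501]
tool_rot: [1.0, 0.003, -0.002, -0.002]
force: [-0.3, -1.9, -3.4]
finger_gap: 0.642
gripper_force: 49.6
```

>>> apply_moves(
  claw=[-1,-1,-1],
  travel=[
    [0,0,0],
    [0,0,0],
    [0,0,0],
  ],
  turn=[
    [0,0,0],
    [0,0,0],
    [0,0,0],
  ],
)

```text
t: 11.03
tcp_pos: [0.5409, 0.345, 0.2504]
tool_rot: [1.0, -0.001, -0.001, 0.0]
force: [0.9, -0.4, -3.5]
finger_gap: 0.644
gripper_force: 49.5
```

```bash
python3 - <<'E'
from h import *
st()
plan([(544.6,346.2,100,0,-1,2)])
E
```

```text
t 11.03 tcp [540.9 345.  250.4] yaw -0.1 F [ 0.9 -0.4 -3.5] gap 0.644 grip 49.5 q6 1.97
5 x [0.0048, -0.0017, 0.188] [0.0003, 0.0003, -0.0005] claw -1
   -> [544.6 346.2 100. ] yaw 0
```

>>> apply_moves(
  claw=[-1,-1,-1,-1,-1],
  travel=[
    [0.004,0,0.035],
    [0.004,0,0.08],
    [0.004,0,0.125],
    [0.004,0,0.165],
    [0.004,0,0.19],
  ],
  turn=[
    [0,0,0],
    [0,0,0],
    [0,0,0],
    [0,0,0],
    [0,0,0],
  ],
)

```text
t: 11.45
tcp_pos: [0.5428, 0.3436, 0.0953]
tool_rot: [1.0, -0.002, -0.003, 0.001]
force: [-0.7, -0.6, -4.3]
finger_gap: 0.641
gripper_force: 49.6
```

>>> apply_moves(
  claw=[-1,-1,-1,-1],
  travel=[
    [0,0,0],
    [0,0,0],
    [0,0,0],
    [0,0,0],
  ],
  turn=[
    [0,0,0],
    [0,0,0],
    [0,0,0],
    [0,0,0],
  ],
)

```text
t: 11.78
tcp_pos: [0.5462, 0.3464, 0.1014]
tool_rot: [1.0, -0.001, 0.002, -0.001]
force: [0.4, 1.1, -3.3]
finger_gap: 0.643
gripper_force: 49.7
```

>>> apply_moves(
  claw=[-1,-1,-1,-1,-1],
  travel=[
    [0,0,0.005],
    [0,0,0.009],
    [0,0,0.012],
    [0,0,0.014],
    [0,0,0.015],
  ],
  turn=[
    [0,0,0],
    [0,0,0],
    [0,0,0],
    [0,0,0],
    [0,0,0],
  ],
)

```text
t: 12.2
tcp_pos: [0.5446, 0.3461, 0.0887]
tool_rot: [1.0, -0.0, 0.001, -0.0]
force: [-3.3, -1.8, 9.9]
finger_gap: 0.643
gripper_force: 50.7
```

>>> apply_moves(
  claw=[-1,-1,-1,-1],
  travel=[
    [0,0,0.001],
    [0,0,0.001],
    [0,0,0.001],
    [0,0,0.001],
  ],
  turn=[
    [0,0,0],
    [0,0,0],
    [0,0,0],
    [0,0,0],
  ],
)

```text
t: 12.53
tcp_pos: [0.5447, 0.3461, 0.0888]
tool_rot: [1.0, -0.0, 0.001, -0.0]
force: [-1.9, -2.7, 8.3]
finger_gap: 0.642
gripper_force: 50.8
```

Firmly down. Next I release it, rise and go to the tin.

>>> apply_moves(
  claw=[1,1,1,1,1],
  travel=[
    [0,0,-0.001],
    [0,0,-0.001],
    [0,0,-0.001],
    [0,0,-0.001],
    [0,0,-0.001],
  ],
  turn=[
    [0,0,0],
    [0,0,0],
    [0,0,0],
    [0,0,0],
    [0,0,0],
  ],
)

```text
t: 12.95
tcp_pos: [0.5442, 0.3461, 0.0868]
tool_rot: [1.0, -0.0, 0.0, -0.0]
force: [-0.1, 0.1, 0.0]
finger_gap: 1.0
gripper_force: 0.0
```

>>> apply_moves(
  claw=[1,1,1,1,1],
  travel=[
    [0,0,-0.025],
    [0,0,-0.065],
    [0,0,-0.11],
    [0,0,-0.155],
    [0,0,-0.2],
  ],
  turn=[
    [0,0,0],
    [0,0,0],
    [0,0,0],
    [0,0,0],
    [0,0,0],
  ],
)

```text
t: 13.37
tcp_pos: [0.5438, 0.3459, 0.2481]
tool_rot: [1.0, -0.0, -0.0, 0.0]
force: [0.3, 0.1, -0.2]
finger_gap: 1.001
gripper_force: 0.0
```

>>> apply_moves(
  claw=[1,1],
  travel=[
    [0,0,0],
    [0,0,0],
  ],
  turn=[
    [0,0,0],
    [0,0,0],
  ],
)

```text
t: 13.53
tcp_pos: [0.5456, 0.3467, 0.2499]
tool_rot: [1.0, -0.0, 0.003, -0.001]
force: [-0.5, -0.5, -1.2]
finger_gap: 0.999
gripper_force: 0.0
```

```bash
python3 - <<'E'
from h import *
st()
W=cloud(manip.snapshot("top")); z=W[...,2]
m=near(W,(.545,.346),.05)&(z>.1)&(z<.16); print("bottle",m.sum(),rect(W[m][:,:2]) if m.sum() else 0)
m=near(W,(.57,-.052),.05)&(z>.1)&(z<.17); print("tin",m.sum(),rect(W[m][:,:2]) if m.sum() else 0)
plan([(569.7,-52.2,250,-26,1,2),(569.7,-52.2,87,-26,1,2)])
E
```

```text
t 13.53 tcp [545.6 346.7 249.9] yaw -0.0 F [-0.5 -0.5 -1.2] gap 0.999 grip 0.0 q6 1.96
bottle 168 (array([542. , 343.7]), array([48.3, 54.4]), 73.3)
tin 338 (array([570.3, -51. ]), array([42.6, 57. ]), 63.8)
5 x [0.0153, 0.237, -0.0016] [-0.0001, -0.0002, 0.0687] claw 1
5 x [0.0657, 0.2282, -0.0015] [-0.0001, -0.0001, 0.0687] claw 1
3 x [0.0114, 0.021, -0.0002] [-0.0, -0.0, 0.0069] claw 1
   -> [569.7 -52.2 250. ] yaw -26
5 x [-0.0, 0.0, 0.2038] [-0.0, -0.0, -0.0] claw 1
   -> [569.7 -52.2  87. ] yaw -26
```

>>> apply_moves(
  claw=[1,1,1,1,1],
  travel=[
    [0.003,0.0475,0],
    [0.006,0.095,0],
    [0.009,0.142,0],
    [0.012,0.19,0],
    [0.0155,0.237,0],
  ],
  turn=[
    [0,0,0.0137],
    [0,0,0.0275],
    [0,0,0.041],
    [0,0,0.055],
    [0,0,0.0687],
  ],
)

```text
t: 14.0
tcp_pos: [0.5547, 0.1547, 0.2444]
tool_rot: [0.994, -0.109, -0.003, 0.001]
force: [0.3, -0.8, -0.2]
finger_gap: 0.999
gripper_force: 0.0
```

>>> apply_moves(
  claw=[1,1,1,1,1],
  travel=[
    [0.013,0.0456,0],
    [0.026,0.091,0],
    [0.039,0.137,0],
    [0.0525,0.1825,0],
    [0.0655,0.228,0],
  ],
  turn=[
    [0,0,0.0137],
    [0,0,0.0275],
    [0,0,0.041],
    [0,0,0.055],
    [0,0,0.0687],
  ],
)

```text
t: 14.42
tcp_pos: [0.5669, -0.0345, 0.2445]
tool_rot: [0.976, -0.216, -0.002, -0.0]
force: [1.4, -0.1, 0.7]
finger_gap: 0.999
gripper_force: 0.0
```

>>> apply_moves(
  claw=[1,1,1,1],
  travel=[
    [0.0115,0.021,0.01],
    [0.0115,0.021,0.03],
    [0.0115,0.021,0.05],
    [0.0115,0.021,0.05],
  ],
  turn=[
    [0,0,0.007],
    [0,0,0.007],
    [0,0,0.007],
    [0,0,0.007],
  ],
)

```text
t: 14.75
tcp_pos: [0.5661, -0.0519, 0.2018]
tool_rot: [0.974, -0.226, -0.006, -0.0]
force: [-1.2, 0.4, 0.2]
finger_gap: 1.001
gripper_force: 0.0
```

>>> apply_moves(
  claw=[1,1,1],
  travel=[
    [0,0,0],
    [0,0,0],
    [0,0,0],
  ],
  turn=[
    [0,0,0],
    [0,0,0],
    [0,0,0],
  ],
)

```text
t: 15.0
tcp_pos: [0.5701, -0.0518, 0.2073]
tool_rot: [0.974, -0.225, 0.0, 0.0]
force: [0.7, 0.4, 0.2]
finger_gap: 1.001
gripper_force: 0.0
```

```bash
python3 - <<'E'
from h import *
st()
plan([(569.7,-52.2,88,-26,1,2)])
E
```

```text
t 15.0 tcp [570.1 -51.8 207.3] yaw -26.0 F [0.7 0.4 0.2] gap 1.001 grip 0.0 q6 1.74
5 x [-0.0003, 0.0007, 0.1491] [-0.0, -0.0002, 0.0001] claw 1
   -> [569.7 -52.2  88. ] yaw -26
```

>>> apply_moves(
  claw=[1,1,1,1,1],
  travel=[
    [0,0,0.03],
    [0,0,0.065],
    [0,0,0.1],
    [0,0,0.13],
    [0,0,0.149],
  ],
  turn=[
    [0,0,0],
    [0,0,0],
    [0,0,0],
    [0,0,0],
    [0,0,0],
  ],
)

```text
t: 15.42
tcp_pos: [0.5693, -0.0515, 0.0863]
tool_rot: [0.974, -0.225, -0.001, -0.0]
force: [-0.4, 0.0, -0.3]
finger_gap: 0.998
gripper_force: 0.0
```

>>> apply_moves(
  claw=[1,1,1],
  travel=[
    [0,0,0],
    [0,0,0],
    [0,0,0],
  ],
  turn=[
    [0,0,0],
    [0,0,0],
    [0,0,0],
  ],
)

```text
t: 15.67
tcp_pos: [0.571, -0.0522, 0.0891]
tool_rot: [0.974, -0.225, 0.001, 0.0]
force: [0.3, 0.2, 0.6]
finger_gap: 1.0
gripper_force: 0.0
```

>>> apply_moves(
  claw=[-1,-1,-1,-1,-1],
  travel=[
    [0,0,0],
    [0,0,0],
    [0,0,0],
    [0,0,0],
    [0,0,0],
  ],
  turn=[
    [0,0,0],
    [0,0,0],
    [0,0,0],
    [0,0,0],
    [0,0,0],
  ],
)

```text
t: 16.08
tcp_pos: [0.5701, -0.0524, 0.0887]
tool_rot: [0.974, -0.225, 0.001, 0.0]
force: [-1.8, -0.9, 5.9]
finger_gap: 0.463
gripper_force: 45.9
```

>>> apply_moves(
  claw=[-1,-1,-1],
  travel=[
    [0,0,0],
    [0,0,0],
    [0,0,0],
  ],
  turn=[
    [0,0,0],
    [0,0,0],
    [0,0,0],
  ],
)

```text
t: 16.33
tcp_pos: [0.5702, -0.0525, 0.0887]
tool_rot: [0.974, -0.225, 0.001, 0.0]
force: [-1.1, -2.2, 7.9]
finger_gap: 0.462
gripper_force: 45.9
```

```bash
python3 - <<'E'
from h import *
st()
plan([(569,-52,252,-26,-1,2),(467,352,252,0,-1,2)])
E
```

```text
t 16.33 tcp [570.2 -52.5  88.7] yaw -26.0 F [-1.1 -2.2  7.9] gap 0.462 grip 45.9 q6 1.74
5 x [-0.0013, 0.0001, -0.2041] [0.0, -0.0004, -0.0001] claw -1
   -> [569. -52. 252.] yaw -26
5 x [-0.1532, -0.1815, -0.0001] [0.0, -0.0, -0.0659] claw -1
5 x [-0.1126, -0.2091, -0.0] [0.0, -0.0, -0.0659] claw -1
3 x [-0.013, -0.0439, -0.0] [0.0, -0.0, -0.0127] claw -1
   -> [467. 352. 252.] yaw 0
```

>>> apply_moves(
  claw=[-1,-1,-1,-1,-1],
  travel=[
    [0,0,-0.025],
    [0,0,-0.07],
    [0,0,-0.115],
    [0,0,-0.16],
    [0,0,-0.204],
  ],
  turn=[
    [0,0,0],
    [0,0,0],
    [0,0,0],
    [0,0,0],
    [0,0,0],
  ],
)

```text
t: 16.75
tcp_pos: [0.5685, -0.0516, 0.2512]
tool_rot: [0.974, -0.225, -0.002, -0.0]
force: [0.8, -0.8, -4.5]
finger_gap: 0.462
gripper_force: 47.0
```

>>> apply_moves(
  claw=[-1,-1,-1,-1,-1],
  travel=[
    [-0.03,-0.036,0],
    [-0.061,-0.072,0],
    [-0.092,-0.109,0],
    [-0.122,-0.145,0],
    [-0.153,-0.1815,0],
  ],
  turn=[
    [0,0,-0.013],
    [0,0,-0.0264],
    [0,0,-0.0395],
    [0,0,-0.0527],
    [0,0,-0.066],
  ],
)

```text
t: 17.17
tcp_pos: [0.5217, 0.1335, 0.2498]
tool_rot: [0.992, -0.123, -0.001, 0.0]
force: [0.4, -0.2, -4.3]
finger_gap: 0.464
gripper_force: 47.1
```

>>> apply_moves(
  claw=[-1,-1,-1,-1,-1],
  travel=[
    [-0.0225,-0.042,0],
    [-0.045,-0.084,0],
    [-0.0675,-0.125,0],
    [-0.09,-0.167,0],
    [-0.1125,-0.209,0],
  ],
  turn=[
    [0,0,-0.013],
    [0,0,-0.0264],
    [0,0,-0.0395],
    [0,0,-0.0527],
    [0,0,-0.066],
  ],
)

```text
t: 17.58
tcp_pos: [0.4751, 0.3175, 0.2495]
tool_rot: [1.0, -0.019, -0.002, 0.001]
force: [1.5, 0.5, -5.0]
finger_gap: 0.461
gripper_force: 47.2
```

>>> apply_moves(
  claw=[-1,-1,-1,-1,-1],
  travel=[
    [-0.006,-0.02,0],
    [-0.013,-0.044,0],
    [-0.013,-0.044,0],
    [-0.013,-0.044,0],
    [-0.013,-0.044,0],
  ],
  turn=[
    [0,0,-0.006],
    [0,0,-0.0127],
    [0,0,-0.0127],
    [0,0,-0.0127],
    [0,0,-0.0127],
  ],
)

```text
t: 18.0
tcp_pos: [0.4674, 0.3511, 0.2498]
tool_rot: [1.0, 0.0, -0.001, 0.001]
force: [0.7, -0.5, -4.0]
finger_gap: 0.462
gripper_force: 47.3
```

```bash
python3 - <<'E'
from h import *
st()
plan([(467,352,97,0,-1,2)])
E
```

```text
t 18.0 tcp [467.4 351.1 249.8] yaw 0.0 F [ 0.7 -0.5 -4. ] gap 0.462 grip 47.3 q6 2.02
5 x [-0.0, -0.0015, 0.191] [0.0005, 0.0007, 0.0001] claw -1
   -> [467. 352.  97.] yaw 0
```

>>> apply_moves(
  claw=[-1,-1,-1,-1,-1],
  travel=[
    [0,0,0.035],
    [0,0,0.08],
    [0,0,0.125],
    [0,0,0.165],
    [0,0,0.188],
  ],
  turn=[
    [0,0,0],
    [0,0,0],
    [0,0,0],
    [0,0,0],
    [0,0,0],
  ],
)

```text
t: 18.42
tcp_pos: [0.4664, 0.3492, 0.0968]
tool_rot: [1.0, -0.001, -0.003, 0.002]
force: [-0.1, -0.2, -4.6]
finger_gap: 0.462
gripper_force: 47.2
```

>>> apply_moves(
  claw=[-1,-1,-1,-1],
  travel=[
    [0,0,0],
    [0,0,0],
    [0,0,0.004],
    [0,0,0.008],
  ],
  turn=[
    [0,0,0],
    [0,0,0],
    [0,0,0],
    [0,0,0],
  ],
)

```text
t: 18.75
tcp_pos: [0.4701, 0.3523, 0.0961]
tool_rot: [1.0, -0.0, 0.002, -0.001]
force: [-0.2, 0.2, -4.9]
finger_gap: 0.462
gripper_force: 47.5
```

>>> apply_moves(
  claw=[-1,-1,-1,-1],
  travel=[
    [0,0,0.002],
    [0,0,0.004],
    [0,0,0.004],
    [0,0,0.004],
  ],
  turn=[
    [0,0,0],
    [0,0,0],
    [0,0,0],
    [0,0,0],
  ],
)

```text
t: 19.08
tcp_pos: [0.4682, 0.352, 0.0913]
tool_rot: [1.0, 0.0, 0.0, -0.0]
force: [-0.9, -0.8, -4.4]
finger_gap: 0.46
gripper_force: 47.5
```

>>> apply_moves(
  claw=[-1,-1,-1,-1,-1],
  travel=[
    [0,0,0.003],
    [0,0,0.006],
    [0,0,0.0085],
    [0,0,0.0085],
    [0,0,0.0085],
  ],
  turn=[
    [0,0,0],
    [0,0,0],
    [0,0,0],
    [0,0,0],
    [0,0,0],
  ],
)

```text
t: 19.5
tcp_pos: [0.4683, 0.3519, 0.0847]
tool_rot: [1.0, 0.0, 0.0, -0.0]
force: [-0.3, -0.3, 2.2]
finger_gap: 0.467
gripper_force: 48.1
```

>>> apply_moves(
  claw=[1,1,1,1,1],
  travel=[
    [0,0,0],
    [0,0,0],
    [0,0,0],
    [0,0,0],
    [0,0,0],
  ],
  turn=[
    [0,0,0],
    [0,0,0],
    [0,0,0],
    [0,0,0],
    [0,0,0],
  ],
)

```text
t: 19.92
tcp_pos: [0.4683, 0.3519, 0.0841]
tool_rot: [1.0, 0.0, 0.0, -0.0]
force: [0.4, -0.6, -0.2]
finger_gap: 0.999
gripper_force: 0.0
```

>>> apply_moves(
  claw=[1,1,1,1,1],
  travel=[
    [0,0,-0.025],
    [0,0,-0.065],
    [0,0,-0.11],
    [0,0,-0.155],
    [0,0,-0.2],
  ],
  turn=[
    [0,0,0],
    [0,0,0],
    [0,0,0],
    [0,0,0],
    [0,0,0],
  ],
)

```text
t: 20.33
tcp_pos: [0.4677, 0.3516, 0.2456]
tool_rot: [1.0, 0.0, -0.0, 0.0]
force: [0.8, -0.5, -0.1]
finger_gap: 1.0
gripper_force: 0.0
```

>>> apply_moves(
  claw=[1,1],
  travel=[
    [0,0,0],
    [0,0,0],
  ],
  turn=[
    [0,0,0],
    [0,0,0],
  ],
)

```text
t: 20.5
tcp_pos: [0.4695, 0.3526, 0.247]
tool_rot: [1.0, 0.0, 0.003, -0.001]
force: [-0.6, -0.1, 0.7]
finger_gap: 0.998
gripper_force: 0.0
```

```bash
python3 - <<'E'
from h import *
st()
d=manip.snapshot("top"); W=cloud(d); z=W[...,2]; np.savez("top1.npz",**d)
m=near(W,(.588,.0145),.06)&(z>.045)&(z<.08);print('bat',m.sum(),rect(W[m][:,:2]),W[m].mean(0))
m=near(W,(.588,.0145),.06)&(z>.06)&(z<.08);print('contact block',m.sum(),rect(W[m][:,:2]),W[m].mean(0))
plan([(588,14.4,240,-16.3,1,2)])
E
```

```text
t 20.5 tcp [469.5 352.6 247. ] yaw 0.0 F [-0.6 -0.1  0.7] gap 0.998 grip 0.0 q6 2.02
bat 473 (array([589. ,  14.2]), array([55.5, 70. ]), 72.3) [0.58831237 0.01405703 0.05909082]
contact block 195 (array([585.1,  12.1]), array([40.1, 51.8]), 75.2) [0.58821163 0.01424145 0.06656106]
5 x [0.0794, 0.2238, 0.0032] [-0.0001, -0.0002, 0.0481] claw 1
5 x [0.0993, 0.1852, 0.0028] [-0.0002, -0.0002, 0.0426] claw 1
   -> [588.   14.4 240. ] yaw -16.3
```

>>> apply_moves(
  claw=[1,1,1,1,1],
  travel=[
    [0.016,0.045,0],
    [0.032,0.09,0],
    [0.048,0.134,0],
    [0.064,0.179,0],
    [0.0795,0.224,0],
  ],
  turn=[
    [0,0,0.01],
    [0,0,0.019],
    [0,0,0.029],
    [0,0,0.0385],
    [0,0,0.048],
  ],
)

```text
t: 20.97
tcp_pos: [0.5307, 0.171, 0.2419]
tool_rot: [0.997, -0.076, -0.002, 0.0]
force: [-0.1, 0.2, 0.5]
finger_gap: 1.0
gripper_force: 0.0
```

>>> apply_moves(
  claw=[1,1,1,1,1],
  travel=[
    [0.02,0.037,0],
    [0.04,0.074,0],
    [0.06,0.111,0],
    [0.08,0.148,0],
    [0.0995,0.185,0],
  ],
  turn=[
    [0,0,0.009],
    [0,0,0.018],
    [0,0,0.027],
    [0,0,0.036],
    [0,0,0.0455],
  ],
)

```text
t: 21.38
tcp_pos: [0.5872, 0.0128, 0.2417]
tool_rot: [0.989, -0.147, -0.002, -0.0]
force: [0.8, 0.7, -0.2]
finger_gap: 0.997
gripper_force: 0.0
```

>>> apply_moves(
  claw=[1,1,1,1,1],
  travel=[
    [0,0,0.02],
    [0,0,0.05],
    [0,0,0.08],
    [0,0,0.1],
    [0,0,0.1],
  ],
  turn=[
    [0,0,0],
    [0,0,0],
    [0,0,0],
    [0,0,0],
    [0,0,0],
  ],
)

```text
t: 21.8
tcp_pos: [0.5839, 0.0147, 0.1583]
tool_rot: [0.989, -0.146, -0.006, -0.0]
force: [-2.0, -0.6, -0.5]
finger_gap: 0.997
gripper_force: 0.0
```

>>> apply_moves(
  claw=[1,1,1],
  travel=[
    [0,0,0],
    [0,0,0],
    [0,0,0],
  ],
  turn=[
    [0,0,0],
    [0,0,0],
    [0,0,0],
  ],
)

```text
t: 22.05
tcp_pos: [0.589, 0.0144, 0.165]
tool_rot: [0.989, -0.146, 0.001, 0.0]
force: [-0.1, 0.6, 0.5]
finger_gap: 1.004
gripper_force: 0.0
```

```bash
python3 - <<'E'
from h import *
st()
d=manip.snapshot("top"); W=cloud(d); z=W[...,2]; np.savez("top2.npz",**d)
for n,c in dict(can=(.394,.353),tin=(.468,.352),bottle=(.545,.346)).items():
    m=near(W,c,.038)&(z>.1); print(n,m.sum(),rect(W[m][:,:2]),z[m].max().round(3))
d2=manip.snapshot("wrist")
W=cloud(d2); z=W[...,2]
m=near(W,(.588,.0145),.06)&(z>.045)&(z<.07);print('bat wrist',m.sum(),rect(W[m][:,:2]))
a=d["pixels"][120:330,90:440,::-1]
cv2.imwrite("pics/m2.png",np.vstack([cv2.resize(a,(512,307)),cv2.resize(d2["pixels"][:,:,::-1],(384,288))[:,:] if 0 else cv2.copyMakeBorder(cv2.resize(d2["pixels"][:,:,::-1],(384,288)),0,0,0,128,0)]))
plan([(588.5,14.2,16,-17,1,2)])
E
```

```text
t 22.05 tcp [589.   14.4 165. ] yaw -16.8 F [-0.1  0.6  0.5] gap 1.004 grip 0.0 q6 1.7
can 392 (array([395.1, 352.4]), array([51.5, 53.1]), 83.9) 0.157
tin 381 (array([468.9, 353. ]), array([57.1, 44. ]), 0.4) 0.156
bottle 361 (array([542.5, 347. ]), array([53.9, 55.9]), 21.3) 0.151
bat wrist 5504 (array([588.5,  11.9]), array([56.1, 69.5]), 72.7)
5 x [-0.001, 0.0004, 0.1866] [-0.0001, -0.0007, 0.0011] claw 1
   -> [588.5  14.2  16. ] yaw -17
```

View pics/m2.png

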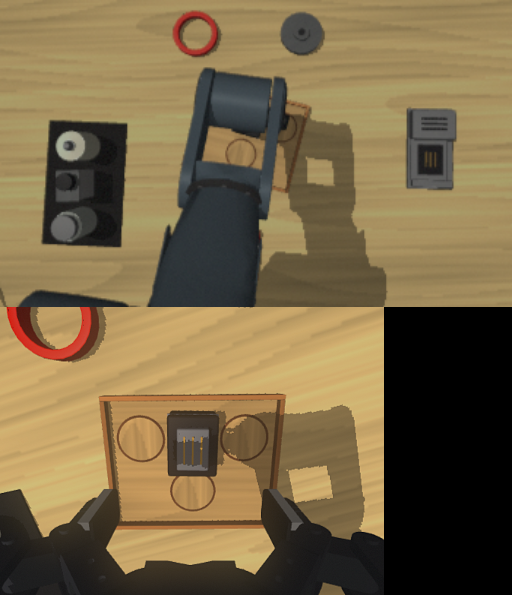

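All three containers stand on the mat (upper crop: 70,145; 67,183; 68,222), and the battery is free between the rings (lower image: 192,445). Now I descend on the battery.

>>> apply_moves(
  claw=[1,1,1,1,1],
  travel=[
    [0,0.001,0.03],
    [0,0.001,0.065],
    [0,0.001,0.1],
    [0,0.001,0.13],
    [0,0.001,0.15],
  ],
  turn=[
    [0,0,0.002],
    [0,0,0.002],
    [0,0,0.002],
    [0,0,0.002],
    [0,0,0.002],
  ],
)

```text
t: 22.57
tcp_pos: [0.5876, 0.0138, 0.0428]
tool_rot: [0.989, -0.149, -0.0, -0.0]
force: [0.3, 0.0, 0.1]
finger_gap: 0.998
gripper_force: 0.0
```

>>> apply_moves(
  claw=[1,1,1,1,1],
  travel=[
    [0,0,0],
    [0,0,0.01],
    [0,0,0.02],
    [0,0,0.03],
    [0,0,0.035],
  ],
  turn=[
    [0,0,0],
    [0,0,0],
    [0,0,0],
    [0,0,0],
    [0,0,0],
  ],
)

```text
t: 22.98
tcp_pos: [0.5883, 0.0136, 0.016]
tool_rot: [0.989, -0.149, 0.0, 0.0]
force: [-0.1, 0.8, -0.3]
finger_gap: 0.994
gripper_force: 0.0
```

>>> apply_moves(
  claw=[1,1,1],
  travel=[
    [0,0,0],
    [0,0,0],
    [0,0,0],
  ],
  turn=[
    [0,0,0],
    [0,0,0],
    [0,0,0],
  ],
)

```text
t: 23.23
tcp_pos: [0.5884, 0.0135, 0.0165]
tool_rot: [0.989, -0.149, 0.0, 0.0]
force: [-0.3, -1.2, 0.1]
finger_gap: 1.002
gripper_force: 0.0
```

>>> apply_moves(
  claw=[-1,-1,-1,-1,-1],
  travel=[
    [0,0,0],
    [0,0,0],
    [0,0,0],
    [0,0,0],
    [0,0,0],
  ],
  turn=[
    [0,0,0],
    [0,0,0],
    [0,0,0],
    [0,0,0],
    [0,0,0],
  ],
)

```text
t: 23.65
tcp_pos: [0.5884, 0.0134, 0.0167]
tool_rot: [0.989, -0.149, 0.0, 0.0]
force: [-1.6, -0.1, 4.6]
finger_gap: 0.648
gripper_force: 49.6
```

>>> apply_moves(
  claw=[-1,-1,-1],
  travel=[
    [0,0,0],
    [0,0,0],
    [0,0,0],
  ],
  turn=[
    [0,0,0],
    [0,0,0],
    [0,0,0],
  ],
)

```text
t: 23.9
tcp_pos: [0.5884, 0.0134, 0.0167]
tool_rot: [0.989, -0.149, 0.0, 0.0]
force: [0.4, -0.8, 5.7]
finger_gap: 0.651
gripper_force: 49.7
```

```bash
python3 - <<'E'
from h import *
st()
d=dict(np.load("top2.npz")); W=cloud(d); z=W[...,2]
R=near(W,(.515,-.345),.12)
def show(n,m): print(n,m.sum(),rect(W[m][:,:2]),W[m].mean(0).round(4))
show('housing',R&(z>.036)&(z<.06))
show('all>8',R&(z>.0085)&(z<.06)&(W[...,0]<.61)&(W[...,0]>.42)&(abs(W[...,1]+.343)<.06))
show('wall',R&(z>.022)&(z<.036)&(W[...,0]<.47)&(W[...,0]>.42)&(abs(W[...,1]+.343)<.05))
E
```

```text
t 23.9 tcp [588.4  13.4  16.7] yaw -17.2 F [ 0.4 -0.8  5.7] gap 0.651 grip 49.7 q6 1.7
housing 617 (array([ 521.9, -341.7]), array([ 86.8, 142.9]), 86.2) [ 0.5644 -0.3442  0.0454]
all>8 1649 (array([ 522.7, -345.7]), array([ 96.7, 168.1]), 87.0) [ 0.5206 -0.3398  0.0268]
wall 138 (array([ 449.3, -338.4]), array([77.6, 11.8]), 88.3) [ 0.4493 -0.338   0.0292]
```

>>> apply_moves(
  claw=[-1,-1,-1,-1,-1],
  travel=[
    [0,0,-0.02],
    [0,0,-0.06],
    [0,0,-0.105],
    [0,0,-0.15],
    [0,0,-0.19],
  ],
  turn=[
    [0,0,0],
    [0,0,0],
    [0,0,0],
    [0,0,0],
    [0,0,0],
  ],
)

```text
t: 24.32
tcp_pos: [0.5873, 0.0139, 0.1689]
tool_rot: [0.989, -0.149, -0.001, -0.0]
force: [1.0, 0.6, -3.1]
finger_gap: 0.649
gripper_force: 48.8
```

>>> apply_moves(
  claw=[-1,-1,-1,-1],
  travel=[
    [0,0,-0.025],
    [0,0,-0.05],
    [0,0,-0.05],
    [0,0,-0.05],
  ],
  turn=[
    [0,0,0],
    [0,0,0],
    [0,0,0],
    [0,0,0],
  ],
)

```text
t: 24.65
tcp_pos: [0.5879, 0.0137, 0.208]
tool_rot: [0.989, -0.149, 0.0, -0.0]
force: [-0.4, -0.3, -2.1]
finger_gap: 0.649
gripper_force: 49.2
```

```bash
python3 - <<'E'
from h import *
st()
plan([(430,-338,210,-2.5,-1,2)])
E
```

```text
t 24.65 tcp [587.9  13.7 208. ] yaw -17.2 F [-0.4 -0.3 -2.1] gap 0.649 grip 49.2 q6 1.7
5 x [-0.029, 0.2357, -0.0013] [-0.0, -0.0001, -0.0402] claw -1
5 x [-0.0584, 0.2302, -0.0013] [-0.0001, -0.0001, -0.0401] claw -1
3 x [-0.0025, 0.0065, -0.0001] [0.0, -0.0, -0.0012] claw -1
   -> [ 430. -338.  210.] yaw -2.5
```

>>> apply_moves(
  claw=[-1,-1,-1,-1,-1],
  travel=[
    [-0.006,0.047,0],
    [-0.012,0.094,0],
    [-0.0175,0.141,0],
    [-0.023,0.1885,0],
    [-0.029,0.2355,0],
  ],
  turn=[
    [0,0,-0.008],
    [0,0,-0.016],
    [0,0,-0.024],
    [0,0,-0.032],
    [0,0,-0.04],
  ],
)

```text
t: 25.07
tcp_pos: [0.5079, -0.1599, 0.2053]
tool_rot: [0.996, -0.086, -0.002, -0.001]
force: [0.5, 0.4, -2.6]
finger_gap: 0.646
gripper_force: 49.4
```

>>> apply_moves(
  claw=[-1,-1,-1,-1,-1],
  travel=[
    [-0.012,0.047,0],
    [-0.024,0.094,0],
    [-0.036,0.141,0],
    [-0.048,0.185,0],
    [-0.06,0.234,0],
  ],
  turn=[
    [0,0,-0.008],
    [0,0,-0.016],
    [0,0,-0.024],
    [0,0,-0.033],
    [0,0,-0.0415],
  ],
)

```text
t: 25.48
tcp_pos: [0.4283, -0.3352, 0.2052]
tool_rot: [1.0, -0.021, -0.002, -0.003]
force: [0.8, 0.3, -2.2]
finger_gap: 0.646
gripper_force: 49.4
```

>>> apply_moves(
  claw=[-1,-1,-1,-1],
  travel=[
    [0,0,0],
    [0,0,0],
    [0,0,0],
    [0,0,0],
  ],
  turn=[
    [0,0,0],
    [0,0,0],
    [0,0,0],
    [0,0,0],
  ],
)

```text
t: 25.82
tcp_pos: [0.4301, -0.3338, 0.2065]
tool_rot: [1.0, -0.021, -0.001, -0.002]
force: [0.5, 0.7, -2.9]
finger_gap: 0.65
gripper_force: 49.7
```

```bash
python3 - <<'E'
from h import *
st()
d=manip.snapshot("wrist"); np.savez("w3.npz",**d); cv2.imwrite("pics/w3.png",d["pixels"][:,:,::-1])
W=cloud(d); z=W[...,2]; R=near(W,(.515,-.343),.13)
def show(n,m):
    if m.sum()>5: print(n,m.sum(),rect(W[m][:,:2]),W[m].mean(0).round(4))
show('housing',R&(z>.042)&(z<.05)&(W[...,0]>.5))
show('wall',R&(z>.026)&(z<.034)&(W[...,0]<.5))
show('pocket',R&(z>.009)&(z<.0145)&near(W,(.495,-.341),.06))
m=(z>.1)&near(W,(.43,-.338),.1); show('held',m)
E
```

```text
t 25.82 tcp [ 430.1 -333.8  206.5] yaw -2.5 F [ 0.5  0.7 -2.9] gap 0.65 grip 49.7 q6 0.75
housing 5570 (array([ 556.9, -347.2]), array([85.9, 44.1]), 87.4) [ 0.557  -0.3473  0.0461]
wall 1086 (array([ 447.9, -341.9]), array([77.5, 14.3]), 87.0) [ 0.4483 -0.3416  0.0299]
pocket 6268 (array([ 487.9, -343.7]), array([ 90. , 100.9]), 87.0) [ 0.4961 -0.3437  0.0123]
held 62208 (array([ 435.4, -334.1]), array([128. ,  61.3]), 87.7) [ 0.4422 -0.3346  0.2645]
```

View pics/w3.png

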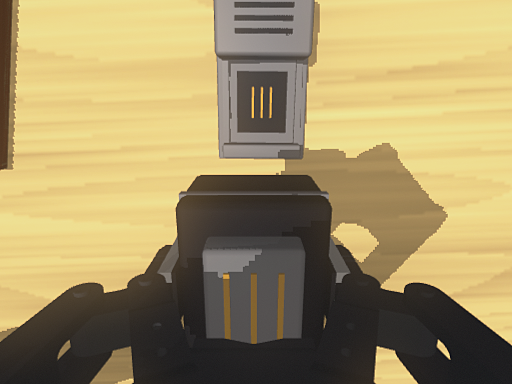

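The view shows the charger ahead (pocket at 262,103; wall at 262,150) with the battery held level in front (253,290). I'll check where the battery sits in the grip using the same camera.

```bash
python3 - <<'E'
from h import *
d=dict(np.load("w3.npz")); W=cloud(d); z=W[...,2]; n=near(W,(.43,-.335),.06)
for a,b in [(.238,.249),(.251,.262)]:
    m=n&(z>a)&(z<b); print(a,m.sum(),rect(W[m][:,:2]),W[m].mean(0).round(4), W[m][:,0].max(),np.percentile(W[m][:,1],[1,99]))
row=W[230:236,150:360]; 
st(); plan([(496,-342.8,100,-2.7,-1,2)])
E
```

```text
0.238 12541 (array([ 435.4, -334.1]), array([82.8, 61.2]), 87.7) [ 0.4464 -0.3345  0.2438] 0.4668165535373123 [-0.36665413 -0.30182247]
0.251 12240 (array([ 435.7, -335.1]), array([117.3,  37. ]), 86.9) [ 0.4387 -0.3346  0.2563] 0.45480014803839686 [-0.38687239 -0.28304933]
t 25.87 tcp [ 430.4 -333.7  206.9] yaw -2.4 F [-0.1 -0.4 -3. ] gap 0.65 grip 49.7 q6 0.75
5 x [0.0826, 0.0082, 0.1335] [-0.0008, 0.0006, 0.0016] claw -1
   -> [ 496.  -342.8  100. ] yaw -2.7
```

>>> apply_moves(
  claw=[-1,-1,-1,-1,-1],
  travel=[
    [0.02,0.002,0],
    [0.05,0.005,0.02],
    [0.081,0.008,0.06],
    [0.081,0.008,0.1],
    [0.081,0.008,0.135],
  ],
  turn=[
    [0,0,0.001],
    [0,0,0.001],
    [0,0,0.001],
    [0,0,0.001],
    [0,0,0.001],
  ],
)

```text
t: 26.28
tcp_pos: [0.497, -0.3432, 0.0985]
tool_rot: [1.0, -0.022, 0.0, 0.0]
force: [-0.6, 0.2, -3.5]
finger_gap: 0.647
gripper_force: 49.6
```

>>> apply_moves(
  claw=[-1,-1,-1,-1,-1],
  travel=[
    [0,0,0.01],
    [0,0,0.03],
    [0,0,0.045],
    [0,0,0.045],
    [0,0,0.045],
  ],
  turn=[
    [0,0,0],
    [0,0,0],
    [0,0,0],
    [0,0,0],
    [0,0,0],
  ],
)

```text
t: 26.7
tcp_pos: [0.4951, -0.3443, 0.0643]
tool_rot: [1.0, -0.023, -0.0, -0.0]
force: [-0.1, 0.2, -3.2]
finger_gap: 0.653
gripper_force: 49.6
```

>>> apply_moves(
  claw=[-1,-1,-1],
  travel=[
    [0,0,0],
    [0,0,0],
    [0,0,0],
  ],
  turn=[
    [0,0,0],
    [0,0,0],
    [0,0,0],
  ],
)

```text
t: 26.95
tcp_pos: [0.4956, -0.3455, 0.0654]
tool_rot: [1.0, -0.023, 0.001, 0.001]
force: [-0.1, 0.2, -2.6]
finger_gap: 0.651
gripper_force: 49.6
```

```bash
python3 - <<'E'
from h import *
st(); print(Ro.from_quat(manip.sense()["tool_rot"]).as_matrix().round(4).tolist())
plan([(495,-342.3,30,-2.8,-1,2)])
E
```

```text
t 26.95 tcp [ 495.6 -345.5   65.4] yaw -2.7 F [-0.1  0.2 -2.6] gap 0.651 grip 49.6 q6 0.82
[[0.9989, -0.0469, 0.0017], [-0.0469, -0.9989, -0.0017], [0.0018, 0.0017, -1.0]]
3 x [-0.001, -0.004, 0.0443] [0.0005, -0.0006, 0.0006] claw -1
   -> [ 495.  -342.3   30. ] yaw -2.8
```

>>> apply_moves(
  claw=[-1,-1,-1,-1,-1],
  travel=[
    [-0.001,-0.004,0.008],
    [-0.001,-0.004,0.018],
    [-0.001,-0.004,0.028],
    [-0.001,-0.004,0.036],
    [-0.001,-0.004,0.04],
  ],
  turn=[
    [0.0005,-0.0005,0],
    [0.0005,-0.0005,0],
    [0.0005,-0.0005,0],
    [0.0005,-0.0005,0],
    [0.0005,-0.0005,0],
  ],
)

```text
t: 27.37
tcp_pos: [0.4936, -0.341, 0.0304]
tool_rot: [1.0, -0.023, -0.002, -0.002]
force: [-0.4, -0.0, -3.3]
finger_gap: 0.647
gripper_force: 49.7
```

>>> apply_moves(
  claw=[-1,-1,-1],
  travel=[
    [0,0,0],
    [0,0,0],
    [0,0,0],
  ],
  turn=[
    [0,0,0],
    [0,0,0],
    [0,0,0],
  ],
)

```text
t: 27.62
tcp_pos: [0.4945, -0.3418, 0.0321]
tool_rot: [1.0, -0.023, -0.001, -0.001]
force: [-0.1, 0.6, -3.5]
finger_gap: 0.647
gripper_force: 49.7
```

>>> apply_moves(
  claw=[-1,-1,-1,-1,-1],
  travel=[
    [0,0,0.003],
    [0,0,0.006],
    [0,0,0.009],
    [0,0,0.011],
    [0,0,0.012],
  ],
  turn=[
    [0,0,0],
    [0,0,0],
    [0,0,0],
    [0,0,0],
    [0,0,0],
  ],
)

```text
t: 28.03
tcp_pos: [0.4942, -0.3415, 0.0222]
tool_rot: [1.0, -0.023, -0.001, -0.001]
force: [0.3, 0.1, -2.9]
finger_gap: 0.647
gripper_force: 49.7
```

>>> apply_moves(
  claw=[-1,-1,-1,-1],
  travel=[
    [0,0,0.001],
    [0,0,0.002],
    [0,0,0.002],
    [0,0,0.002],
  ],
  turn=[
    [0,0,0],
    [0,0,0],
    [0,0,0],
    [0,0,0],
  ],
)

```text
t: 28.37
tcp_pos: [0.4944, -0.3416, 0.0209]
tool_rot: [1.0, -0.023, -0.001, -0.001]
force: [-0.9, -0.8, -3.3]
finger_gap: 0.649
gripper_force: 49.9
```

>>> apply_moves(
  claw=[-1,-1,-1,-1],
  travel=[
    [0,0,0.001],
    [0,0,0.002],
    [0,0,0.002],
    [0,0,0.002],
  ],
  turn=[
    [0,0,0],
    [0,0,0],
    [0,0,0],
    [0,0,0],
  ],
)

```text
t: 28.7
tcp_pos: [0.4944, -0.3417, 0.0207]
tool_rot: [1.0, -0.023, -0.001, -0.001]
force: [-1.9, 1.6, 5.9]
finger_gap: 0.648
gripper_force: 50.7
```

Contact came at exactly the expected 20.7 mm, so the battery is on the pocket floor. I release it, rise, back off and look.

>>> apply_moves(
  claw=[1,1,1,1,1],
  travel=[
    [0,0,0],
    [0,0,0],
    [0,0,0],
    [0,0,0],
    [0,0,0],
  ],
  turn=[
    [0,0,0],
    [0,0,0],
    [0,0,0],
    [0,0,0],
    [0,0,0],
  ],
)

```text
t: 29.12
tcp_pos: [0.4944, -0.3416, 0.0192]
tool_rot: [1.0, -0.023, -0.001, -0.001]
force: [-0.2, -0.3, -0.3]
finger_gap: 1.002
gripper_force: 0.0
```

>>> apply_moves(
  claw=[1,1,1,1,1],
  travel=[
    [0,0,-0.02],
    [0,0,-0.06],
    [0,0,-0.1],
    [0,0,-0.15],
    [0,0,-0.19],
  ],
  turn=[
    [0,0,0],
    [0,0,0],
    [0,0,0],
    [0,0,0],
    [0,0,0],
  ],
)

```text
t: 29.53
tcp_pos: [0.4948, -0.342, 0.1734]
tool_rot: [1.0, -0.023, -0.0, -0.0]
force: [1.1, -0.3, -0.3]
finger_gap: 0.998
gripper_force: 0.0
```

>>> apply_moves(
  claw=[1,1,1,1,1],
  travel=[
    [-0.01,0,-0.02],
    [-0.03,0,-0.06],
    [-0.05,0,-0.1],
    [-0.05,0,-0.1],
    [-0.05,0,-0.1],
  ],
  turn=[
    [0,0,0],
    [0,0,0],
    [0,0,0],
    [0,0,0],
    [0,0,0],
  ],
)

```text
t: 29.95
tcp_pos: [0.455, -0.3409, 0.2536]
tool_rot: [1.0, -0.024, 0.001, 0.001]
force: [-1.3, 0.2, -0.4]
finger_gap: 1.003
gripper_force: 0.0
```

```bash
python3 - <<'E'
from h import *
st()
d=manip.snapshot("wrist"); cv2.imwrite("pics/w4.png",d["pixels"][:,:,::-1])
W=cloud(d); z=W[...,2]
n=near(W,(.495,-.343),.055)
for a,b in [(.052,.063),(.064,.078)]:
    m=n&(z>a)&(z<b); print(a,m.sum(),rect(W[m][:,:2]),W[m].mean(0).round(4),np.percentile(z[m],[2,50,98]).round(4))
m=n&(z>.064)&(z<.078); A=np.c_[W[m][:,:2],np.ones(m.sum())]; print("slope",np.linalg.lstsq(A,W[m][:,2],rcond=None)[0].round(3))
plan([(468.9,352.5,255,0,1,2)])
E
```

```text
t 29.95 tcp [ 455.  -340.9  253.6] yaw -2.7 F [-1.3  0.2 -0.4] gap 1.003 grip 0.0 q6 0.78
0.052 2087 (array([ 494.7, -341.7]), array([56. , 69.2]), 87.3) [ 0.4973 -0.342   0.0579] [0.0555 0.0579 0.0596]
0.064 1531 (array([ 494.4, -341.6]), array([34., 45.]), 86.9) [ 0.495  -0.3417  0.0701] [0.0685 0.0701 0.072 ]
slope [-0.001 -0.001  0.07 ]
5 x [-0.0064, -0.2374, -0.0009] [-0.0001, 0.0, -0.0041] claw 1
5 x [-0.0033, -0.2375, -0.001] [-0.0, 0.0001, -0.0041] claw 1
5 x [-0.0002, -0.2375, -0.0009] [-0.0001, 0.0, -0.0042] claw 1
5 x [0.0018, -0.1535, -0.0007] [-0.0, 0.0, -0.0027] claw 1
   -> [468.9 352.5 255. ] yaw 0
```

View pics/w4.png

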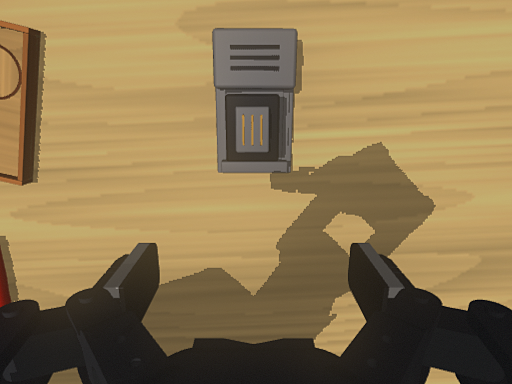

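The battery is seated flat at (255,128): black top at 57.9 mm and contact top at 70.1 mm, against 58 and 70 expected. Now I return the containers, tin first.

>>> apply_moves(
  claw=[1,1,1,1,1],
  travel=[
    [0,-0.0475,0],
    [-0.002,-0.095,0],
    [-0.004,-0.142,0],
    [-0.005,-0.19,0],
    [-0.0064,-0.2375,0],
  ],
  turn=[
    [0,0,-0.004],
    [0,0,-0.004],
    [0,0,-0.004],
    [0,0,-0.004],
    [0,0,-0.004],
  ],
)

```text
t: 30.42
tcp_pos: [0.4577, -0.1478, 0.2498]
tool_rot: [1.0, -0.017, -0.002, -0.002]
force: [0.3, -0.1, -0.4]
finger_gap: 0.999
gripper_force: 0.0
```

>>> apply_moves(
  claw=[1,1,1,1,1],
  travel=[
    [0,-0.0475,0],
    [-0.001,-0.095,0],
    [-0.002,-0.142,0],
    [-0.003,-0.19,0],
    [-0.0033,-0.2375,0],
  ],
  turn=[
    [0,0,-0.004],
    [0,0,-0.004],
    [0,0,-0.004],
    [0,0,-0.004],
    [0,0,-0.004],
  ],
)

```text
t: 30.83
tcp_pos: [0.4613, 0.0421, 0.2503]
tool_rot: [1.0, -0.011, -0.003, -0.001]
force: [0.7, -1.3, 0.2]
finger_gap: 1.003
gripper_force: 0.0
```

>>> apply_moves(
  claw=[1,1,1,1,1],
  travel=[
    [0,-0.0475,0],
    [0,-0.095,0],
    [0,-0.142,0],
    [0,-0.19,0],
    [0,-0.2375,0],
  ],
  turn=[
    [0,0,-0.004],
    [0,0,-0.004],
    [0,0,-0.004],
    [0,0,-0.004],
    [0,0,-0.004],
  ],
)

```text
t: 31.25
tcp_pos: [0.4654, 0.232, 0.2504]
tool_rot: [1.0, -0.004, -0.003, -0.0]
force: [0.9, -0.7, 0.3]
finger_gap: 1.002
gripper_force: 0.0
```

>>> apply_moves(
  claw=[1,1,1,1,1],
  travel=[
    [0,-0.045,0],
    [0.001,-0.09,0],
    [0.002,-0.13,0],
    [0.002,-0.1535,0],
    [0.002,-0.1535,0],
  ],
  turn=[
    [0,0,-0.003],
    [0,0,-0.003],
    [0,0,-0.003],
    [0,0,-0.003],
    [0,0,-0.003],
  ],
)

```text
t: 31.67
tcp_pos: [0.4683, 0.3566, 0.2502]
tool_rot: [1.0, 0.002, -0.002, -0.001]
force: [-0.0, 0.6, 0.1]
finger_gap: 1.0
gripper_force: 0.0
```

>>> apply_moves(
  claw=[1,1,1,1],
  travel=[
    [0,0,0],
    [0,0,0],
    [0,0,0],
    [0,0,0],
  ],
  turn=[
    [0,0,0],
    [0,0,0],
    [0,0,0],
    [0,0,0],
  ],
)

```text
t: 32.0
tcp_pos: [0.4692, 0.3514, 0.2521]
tool_rot: [1.0, -0.001, -0.001, -0.0]
force: [-0.1, 0.3, -0.1]
finger_gap: 1.0
gripper_force: 0.0
```

```bash
python3 - <<'E'
from h import *
st()
plan([(468.3,352,84.5,0,1,2)])
E
```

```text
t 32.0 tcp [469.2 351.4 252.1] yaw -0.1 F [-0.1  0.3 -0.1] gap 1.0 grip 0.0 q6 2.02
5 x [-0.0007, -0.0006, 0.2095] [-0.0003, 0.0008, -0.0004] claw 1
   -> [468.3 352.   84.5] yaw 0
```

>>> apply_moves(
  claw=[1,1,1,1,1],
  travel=[
    [0,0,0.04],
    [0,0,0.085],
    [0,0,0.13],
    [0,0,0.165],
    [0,0,0.185],
  ],
  turn=[
    [0,0,0],
    [0,0,0],
    [0,0,0],
    [0,0,0],
    [0,0,0],
  ],
)

```text
t: 32.42
tcp_pos: [0.4674, 0.3508, 0.1014]
tool_rot: [1.0, -0.001, -0.003, 0.0]
force: [-0.3, 0.5, 0.3]
finger_gap: 1.002
gripper_force: 0.0
```

>>> apply_moves(
  claw=[1,1,1,1,1],
  travel=[
    [0,0,0.01],
    [0,0,0.02],
    [0,0,0.0235],
    [0,0,0.0235],
    [0,0,0.0235],
  ],
  turn=[
    [0,0,0],
    [0,0,0],
    [0,0,0],
    [0,0,0],
    [0,0,0],
  ],
)

```text
t: 32.83
tcp_pos: [0.4698, 0.3532, 0.0868]
tool_rot: [1.0, 0.0, 0.0, -0.001]
force: [0.2, 0.0, 0.0]
finger_gap: 0.997
gripper_force: 0.0
```

>>> apply_moves(
  claw=[-1,-1,-1,-1,-1],
  travel=[
    [0,0,0],
    [0,0,0],
    [0,0,0],
    [0,0,0],
    [0,0,0],
  ],
  turn=[
    [0,0,0],
    [0,0,0],
    [0,0,0],
    [0,0,0],
    [0,0,0],
  ],
)

```text
t: 33.25
tcp_pos: [0.4692, 0.3528, 0.0864]
tool_rot: [1.0, 0.0, -0.0, -0.001]
force: [-0.8, -1.6, 4.5]
finger_gap: 0.46
gripper_force: 46.2
```

>>> apply_moves(
  claw=[-1,-1,-1],
  travel=[
    [0,0,0],
    [0,0,0],
    [0,0,0],
  ],
  turn=[
    [0,0,0],
    [0,0,0],
    [0,0,0],
  ],
)

```text
t: 33.5
tcp_pos: [0.4692, 0.3527, 0.0864]
tool_rot: [1.0, 0.0, -0.0, -0.001]
force: [-1.0, -2.5, 6.3]
finger_gap: 0.464
gripper_force: 46.3
```

>>> apply_moves(
  claw=[-1,-1,-1,-1,-1],
  travel=[
    [0,0,-0.025],
    [0,0,-0.07],
    [0,0,-0.115],
    [0,0,-0.16],
    [0,0,-0.205],
  ],
  turn=[
    [0,0,0],
    [0,0,0],
    [0,0,0],
    [0,0,0],
    [0,0,0],
  ],
)

```text
t: 33.92
tcp_pos: [0.4679, 0.3523, 0.2496]
tool_rot: [1.0, 0.0, -0.002, -0.0]
force: [0.2, 1.0, -5.5]
finger_gap: 0.463
gripper_force: 47.1
```

>>> apply_moves(
  claw=[-1,-1],
  travel=[
    [0,0,0],
    [0,0,0],
  ],
  turn=[
    [0,0,0],
    [0,0,0],
  ],
)

```text
t: 34.08
tcp_pos: [0.4698, 0.3532, 0.251]
tool_rot: [1.0, 0.0, 0.001, -0.002]
force: [-0.3, -0.4, -5.8]
finger_gap: 0.464
gripper_force: 47.1
```

```bash
python3 - <<'E'
from h import *
st()
plan([(570,-52,250,-20,-1,2)])
E
```

```text
t 34.08 tcp [469.8 353.2 251. ] yaw 0.0 F [-0.3 -0.4 -5.8] gap 0.464 grip 47.1 q6 2.02
5 x [0.0569, 0.2306, -0.0002] [-0.0006, -0.0002, 0.0506] claw -1
5 x [0.0928, 0.2186, 0.0002] [-0.0005, -0.0001, 0.0507] claw -1
3 x [0.0248, 0.0397, 0.0001] [-0.0001, -0.0, 0.0099] claw -1
   -> [570. -52. 250.] yaw -20
```

>>> apply_moves(
  claw=[-1,-1,-1,-1,-1],
  travel=[
    [0.0115,0.046,0],
    [0.023,0.092,0],
    [0.034,0.138,0],
    [0.0455,0.1845,0],
    [0.057,0.2305,0],
  ],
  turn=[
    [0,0,0.01],
    [0,0,0.02],
    [0,0,0.03],
    [0,0,0.0405],
    [0,0,0.0505],
  ],
)

```text
t: 34.5
tcp_pos: [0.5125, 0.1666, 0.2458]
tool_rot: [0.997, -0.08, -0.005, -0.0]
force: [1.4, -0.1, -4.8]
finger_gap: 0.465
gripper_force: 47.3
```

>>> apply_moves(
  claw=[-1,-1,-1,-1,-1],
  travel=[
    [0.0185,0.0437,0],
    [0.037,0.0875,0],
    [0.056,0.131,0],
    [0.074,0.175,0],
    [0.093,0.2185,0],
  ],
  turn=[
    [0,0,0.01],
    [0,0,0.02],
    [0,0,0.03],
    [0,0,0.0405],
    [0,0,0.0505],
  ],
)

```text
t: 34.92
tcp_pos: [0.5584, -0.0173, 0.2453]
tool_rot: [0.987, -0.159, -0.005, -0.001]
force: [0.5, 0.4, -5.1]
finger_gap: 0.463
gripper_force: 47.3
```

>>> apply_moves(
  claw=[-1,-1,-1,-1,-1],
  travel=[
    [0.013,0.02,0],
    [0.025,0.04,0],
    [0.025,0.04,0],
    [0.025,0.04,0],
    [0.025,0.04,0],
  ],
  turn=[
    [0,0,0.005],
    [0,0,0.01],
    [0,0,0.01],
    [0,0,0.01],
    [0,0,0.01],
  ],
)

```text
t: 35.33
tcp_pos: [0.5679, -0.0517, 0.2463]
tool_rot: [0.985, -0.173, -0.004, -0.001]
force: [0.2, 1.0, -4.4]
finger_gap: 0.461
gripper_force: 47.7
```

```bash
python3 - <<'E'
from h import *
st()
plan([(571,-52.5,105,-20,-1,2)])
E
```

```text
t 35.33 tcp [567.9 -51.7 246.3] yaw -20.0 F [ 0.2  1.  -4.4] gap 0.461 grip 47.7 q6 1.63
5 x [0.0054, -0.0002, 0.1766] [-0.0005, 0.0026, 0.0002] claw -1
   -> [571.  -52.5 105. ] yaw -20
```

>>> apply_moves(
  claw=[-1,-1,-1,-1,-1],
  travel=[
    [0.003,0,0.035],
    [0.003,0,0.08],
    [0.003,0,0.12],
    [0.003,0,0.155],
    [0.003,0,0.177],
  ],
  turn=[
    [0,0.002,0],
    [0,0.002,0],
    [0,0.002,0],
    [0,0.002,0],
    [0,0.002,0],
  ],
)

```text
t: 35.75
tcp_pos: [0.5688, -0.0509, 0.1035]
tool_rot: [0.985, -0.172, -0.001, -0.001]
force: [0.0, 0.3, -5.2]
finger_gap: 0.462
gripper_force: 47.5
```

>>> apply_moves(
  claw=[-1,-1,-1,-1],
  travel=[
    [0,0,0],
    [0,0,0],
    [0,0,0],
    [0,0,0],
  ],
  turn=[
    [0,0,0],
    [0,0,0],
    [0,0,0],
    [0,0,0],
  ],
)

```text
t: 36.08
tcp_pos: [0.5732, -0.0532, 0.1089]
tool_rot: [0.985, -0.173, 0.004, 0.0]
force: [0.2, -0.7, -5.4]
finger_gap: 0.461
gripper_force: 47.6
```

```bash
python3 - <<'E'
from h import *
st()
plan([(570.8,-52.5,91,-20,-1,2)])
E
```

```text
t 36.08 tcp [573.2 -53.2 108.9] yaw -19.9 F [ 0.2 -0.7 -5.4] gap 0.461 grip 47.6 q6 1.63
3 x [-0.0033, 0.0003, 0.0224] [-0.0004, -0.0025, 0.0004] claw -1
   -> [570.8 -52.5  91. ] yaw -20
```

>>> apply_moves(
  claw=[-1,-1,-1,-1,-1],
  travel=[
    [-0.002,0,0.005],
    [-0.002,0,0.01],
    [-0.002,0,0.014],
    [-0.002,0,0.018],
    [-0.002,0,0.02],
  ],
  turn=[
    [0,-0.002,0],
    [0,-0.002,0],
    [0,-0.002,0],
    [0,-0.002,0],
    [0,-0.002,0],
  ],
)

```text
t: 36.5
tcp_pos: [0.5701, -0.0528, 0.0908]
tool_rot: [0.985, -0.173, -0.001, -0.001]
force: [-0.2, 0.9, -4.9]
finger_gap: 0.463
gripper_force: 47.6
```

>>> apply_moves(
  claw=[-1,-1,-1,-1],
  travel=[
    [0,0,0],
    [0,0,0],
    [0,0,0],
    [0,0,0],
  ],
  turn=[
    [0,0,0],
    [0,0,0],
    [0,0,0],
    [0,0,0],
  ],
)

```text
t: 36.83
tcp_pos: [0.5705, -0.0528, 0.0913]
tool_rot: [0.985, -0.173, -0.001, -0.001]
force: [0.3, -0.0, -4.4]
finger_gap: 0.461
gripper_force: 47.7
```

>>> apply_moves(
  claw=[-1,-1,-1,-1],
  travel=[
    [0,0,0.001],
    [0,0,0.002],
    [0,0,0.002],
    [0,0,0.002],
  ],
  turn=[
    [0,0,0],
    [0,0,0],
    [0,0,0],
    [0,0,0],
  ],
)

```text
t: 37.17
tcp_pos: [0.5706, -0.0529, 0.0905]
tool_rot: [0.985, -0.173, -0.0, -0.001]
force: [-1.7, -0.1, 4.5]
finger_gap: 0.46
gripper_force: 48.5
```

>>> apply_moves(
  claw=[1,1,1,1,1],
  travel=[
    [0,0,0],
    [0,0,0],
    [0,0,0],
    [0,0,0],
    [0,0,0],
  ],
  turn=[
    [0,0,0],
    [0,0,0],
    [0,0,0],
    [0,0,0],
    [0,0,0],
  ],
)

```text
t: 37.58
tcp_pos: [0.5705, -0.0528, 0.0896]
tool_rot: [0.985, -0.173, -0.001, -0.001]
force: [0.4, 0.4, -0.2]
finger_gap: 1.002
gripper_force: 0.0
```

>>> apply_moves(
  claw=[1,1,1,1,1],
  travel=[
    [0,0,-0.025],
    [0,0,-0.065],
    [0,0,-0.11],
    [0,0,-0.155],
    [0,0,-0.2],
  ],
  turn=[
    [0,0,0],
    [0,0,0],
    [0,0,0],
    [0,0,0],
    [0,0,0],
  ],
)

```text
t: 38.0
tcp_pos: [0.5703, -0.0529, 0.251]
tool_rot: [0.985, -0.173, -0.001, -0.001]
force: [1.3, -0.8, 0.8]
finger_gap: 0.999
gripper_force: 0.0
```

>>> apply_moves(
  claw=[1,1,1],
  travel=[
    [0,0,0],
    [0,0,0],
    [0,0,0],
  ],
  turn=[
    [0,0,0],
    [0,0,0],
    [0,0,0],
  ],
)

```text
t: 38.25
tcp_pos: [0.5701, -0.0529, 0.2493]
tool_rot: [0.985, -0.173, -0.001, -0.001]
force: [-0.1, 0.5, -0.8]
finger_gap: 0.998
gripper_force: 0.0
```

```bash
python3 - <<'E'
from h import *
st()
plan([(543,346.5,250,0,1,2)])
E
```

```text
t 38.25 tcp [570.1 -52.9 249.3] yaw -20.0 F [-0.1  0.5 -0.8] gap 0.998 grip 0.0 q6 1.63
5 x [-0.096, -0.2172, 0.0001] [-0.0002, 0.0004, -0.0526] claw 1
5 x [-0.059, -0.2301, -0.0002] [-0.0002, 0.0003, -0.0527] claw 1
3 x [-0.0022, -0.0252, -0.0] [-0.0001, 0.0001, -0.0056] claw 1
   -> [543.  346.5 250. ] yaw 0
```

>>> apply_moves(
  claw=[1,1,1,1,1],
  travel=[
    [-0.019,-0.0435,0],
    [-0.038,-0.087,0],
    [-0.0575,-0.13,0],
    [-0.077,-0.174,0],
    [-0.096,-0.217,0],
  ],
  turn=[
    [0,0,-0.0105],
    [0,0,-0.021],
    [0,0,-0.0315],
    [0,0,-0.042],
    [0,0,-0.0525],
  ],
)

```text
t: 38.67
tcp_pos: [0.556, 0.1379, 0.2476]
tool_rot: [0.996, -0.091, -0.003, -0.0]
force: [0.5, 1.0, -0.8]
finger_gap: 1.0
gripper_force: 0.0
```

>>> apply_moves(
  claw=[1,1,1,1,1],
  travel=[
    [-0.012,-0.046,0],
    [-0.0235,-0.092,0],
    [-0.0355,-0.138,0],
    [-0.047,-0.184,0],
    [-0.059,-0.23,0],
  ],
  turn=[
    [0,0,-0.0105],
    [0,0,-0.021],
    [0,0,-0.0315],
    [0,0,-0.042],
    [0,0,-0.0525],
  ],
)

```text
t: 39.08
tcp_pos: [0.5432, 0.3272, 0.2476]
tool_rot: [1.0, -0.008, -0.003, 0.0]
force: [1.7, -0.3, -0.3]
finger_gap: 0.997
gripper_force: 0.0
```

>>> apply_moves(
  claw=[1,1,1,1,1],
  travel=[
    [-0.002,-0.025,0],
    [-0.002,-0.025,0],
    [-0.002,-0.025,0],
    [-0.002,-0.025,0],
    [-0.002,-0.025,0],
  ],
  turn=[
    [0,0,-0.006],
    [0,0,-0.006],
    [0,0,-0.006],
    [0,0,-0.006],
    [0,0,-0.006],
  ],
)

```text
t: 39.5
tcp_pos: [0.5435, 0.3444, 0.2492]
tool_rot: [1.0, -0.001, -0.002, -0.0]
force: [-1.1, 0.5, -0.3]
finger_gap: 0.997
gripper_force: 0.0
```

>>> apply_moves(
  claw=[1,1],
  travel=[
    [0,0,0],
    [0,0,0],
  ],
  turn=[
    [0,0,0],
    [0,0,0],
  ],
)

```text
t: 39.67
tcp_pos: [0.544, 0.3446, 0.2503]
tool_rot: [1.0, -0.001, -0.001, -0.001]
force: [-0.4, -0.1, -0.3]
finger_gap: 1.004
gripper_force: 0.0
```

```bash
python3 - <<'E'
from h import *
st()
plan([(543,346.5,84.5,0,1,2)])
E
```

```text
t 39.67 tcp [544.  344.6 250.3] yaw -0.1 F [-0.4 -0.1 -0.3] gap 1.004 grip 0.0 q6 1.96
5 x [-0.0009, -0.0021, 0.2073] [-0.0004, 0.0006, -0.0005] claw 1
   -> [543.  346.5  84.5] yaw 0
```

>>> apply_moves(
  claw=[1,1,1,1,1],
  travel=[
    [-0.001,-0.002,0.04],
    [-0.001,-0.002,0.085],
    [-0.001,-0.002,0.13],
    [-0.001,-0.002,0.165],
    [-0.001,-0.002,0.185],
  ],
  turn=[
    [0,0,0],
    [0,0,0],
    [0,0,0],
    [0,0,0],
    [0,0,0],
  ],
)

```text
t: 40.08
tcp_pos: [0.5408, 0.346, 0.0988]
tool_rot: [1.0, -0.001, -0.003, 0.0]
force: [-1.1, -0.6, -0.5]
finger_gap: 1.001
gripper_force: 0.0
```

>>> apply_moves(
  claw=[1,1,1,1,1],
  travel=[
    [0,0,0.01],
    [0,0,0.02],
    [0,0,0.022],
    [0,0,0.022],
    [0,0,0.022],
  ],
  turn=[
    [0,0,0],
    [0,0,0],
    [0,0,0],
    [0,0,0],
    [0,0,0],
  ],
)

```text
t: 40.5
tcp_pos: [0.5437, 0.3481, 0.0861]
tool_rot: [1.0, 0.0, 0.001, -0.001]
force: [0.3, -0.5, 0.3]
finger_gap: 1.003
gripper_force: 0.0
```

>>> apply_moves(
  claw=[-1,-1,-1,-1,-1],
  travel=[
    [0,0,0],
    [0,0,0],
    [0,0,0],
    [0,0,0],
    [0,0,0],
  ],
  turn=[
    [0,0,0],
    [0,0,0],
    [0,0,0],
    [0,0,0],
    [0,0,0],
  ],
)

```text
t: 40.92
tcp_pos: [0.5433, 0.3477, 0.0862]
tool_rot: [1.0, 0.0, 0.0, -0.001]
force: [-0.2, -2.5, 5.6]
finger_gap: 0.649
gripper_force: 47.2
```

>>> apply_moves(
  claw=[-1,-1,-1],
  travel=[
    [0,0,0],
    [0,0,0],
    [0,0,0],
  ],
  turn=[
    [0,0,0],
    [0,0,0],
    [0,0,0],
  ],
)

```text
t: 41.17
tcp_pos: [0.5434, 0.3477, 0.0862]
tool_rot: [1.0, 0.0, 0.0, -0.001]
force: [-1.2, -1.5, 5.7]
finger_gap: 0.646
gripper_force: 47.2
```

>>> apply_moves(
  claw=[-1,-1,-1,-1,-1],
  travel=[
    [0,0,-0.025],
    [0,0,-0.07],
    [0,0,-0.115],
    [0,0,-0.16],
    [0,0,-0.205],
  ],
  turn=[
    [0,0,0],
    [0,0,0],
    [0,0,0],
    [0,0,0],
    [0,0,0],
  ],
)

```text
t: 41.58
tcp_pos: [0.5417, 0.3473, 0.2491]
tool_rot: [1.0, 0.0, -0.002, -0.0]
force: [0.6, -0.2, -3.5]
finger_gap: 0.644
gripper_force: 49.3
```

>>> apply_moves(
  claw=[-1,-1,-1],
  travel=[
    [0,0,0],
    [0,0,0],
    [0,0,0],
  ],
  turn=[
    [0,0,0],
    [0,0,0],
    [0,0,0],
  ],
)

```text
t: 41.83
tcp_pos: [0.5413, 0.347, 0.2471]
tool_rot: [1.0, 0.0, -0.002, -0.0]
force: [0.3, 0.4, -5.3]
finger_gap: 0.642
gripper_force: 49.3
```

```bash
python3 - <<'E'
from h import *
st()
W=cloud(manip.snapshot("wrist")); z=W[...,2]; m=near(W,(.57,-.052),.05)&(z>.1)&(z<.17); print("tin wrist",m.sum(),rect(W[m][:,:2]) if m.sum()>5 else 0)
W=cloud(manip.snapshot("top")); z=W[...,2]; m=near(W,(.57,-.052),.05)&(z>.1)&(z<.17); print("tin",m.sum(),rect(W[m][:,:2]) if m.sum()>5 else 0)
plan([(607,77,250,-16.3,-1,2)])
E
```

```text
t 41.83 tcp [541.3 347.  247.1] yaw 0.0 F [ 0.3  0.4 -5.3] gap 0.642 grip 49.3 q6 1.97
tin wrist 0 0
tin 341 (array([570.1, -50.9]), array([42.5, 56.5]), 69.8)
5 x [0.0564, 0.2307, -0.0039] [0.0004, 0.0016, 0.062] claw -1
5 x [0.0462, 0.0995, -0.0018] [0.0002, 0.0007, 0.0287] claw -1
   -> [607.  77. 250.] yaw -16.3
```

>>> apply_moves(
  claw=[-1,-1,-1,-1,-1],
  travel=[
    [0.011,0.046,0],
    [0.0225,0.092,0],
    [0.034,0.138,0],
    [0.045,0.1845,0],
    [0.0565,0.2305,0],
  ],
  turn=[
    [0,0,0.012],
    [0,0,0.0245],
    [0,0,0.037],
    [0,0,0.0495],
    [0,0,0.062],
  ],
)

```text
t: 42.35
tcp_pos: [0.5869, 0.1615, 0.2458]
tool_rot: [0.995, -0.098, -0.003, -0.0]
force: [0.4, 0.5, -4.4]
finger_gap: 0.643
gripper_force: 49.6
```

>>> apply_moves(
  claw=[-1,-1,-1,-1,-1],
  travel=[
    [0.0155,0.033,0],
    [0.031,0.066,0],
    [0.0465,0.0995,0],
    [0.0465,0.0995,0],
    [0.0465,0.0995,0],
  ],
  turn=[
    [0,0,0.0095],
    [0,0,0.019],
    [0,0,0.0285],
    [0,0,0.0285],
    [0,0,0.0285],
  ],
)

```text
t: 42.77
tcp_pos: [0.6086, 0.076, 0.2458]
tool_rot: [0.99, -0.143, -0.003, -0.001]
force: [-0.4, 0.1, -3.8]
finger_gap: 0.644
gripper_force: 49.9
```

>>> apply_moves(
  claw=[-1,-1,-1],
  travel=[
    [0,0,0],
    [0,0,0],
    [0,0,0],
  ],
  turn=[
    [0,0,0],
    [0,0,0],
    [0,0,0],
  ],
)

```text
t: 43.02
tcp_pos: [0.6085, 0.0791, 0.2475]
tool_rot: [0.99, -0.141, -0.002, -0.001]
force: [0.1, 0.2, -4.2]
finger_gap: 0.647
gripper_force: 49.9
```

```bash
python3 - <<'E'
from h import *
st()
plan([(607.4,76.7,105,-16.3,-1,2)])
E
```

```text
t 43.02 tcp [608.5  79.1 247.5] yaw -16.2 F [ 0.1  0.2 -4.2] gap 0.647 grip 49.9 q6 1.8
5 x [0.0001, 0.0035, 0.1781] [-0.0003, 0.0011, 0.0007] claw -1
   -> [607.4  76.7 105. ] yaw -16.3
```

>>> apply_moves(
  claw=[-1,-1,-1,-1,-1],
  travel=[
    [0,0.002,0.035],
    [0,0.002,0.08],
    [0,0.002,0.12],
    [0,0.002,0.155],
    [0,0.002,0.178],
  ],
  turn=[
    [0,0,0],
    [0,0,0],
    [0,0,0],
    [0,0,0],
    [0,0,0],
  ],
)

```text
t: 43.43
tcp_pos: [0.6065, 0.0778, 0.1028]
tool_rot: [0.99, -0.141, -0.003, -0.001]
force: [-0.3, 0.5, -4.2]
finger_gap: 0.641
gripper_force: 49.8
```

>>> apply_moves(
  claw=[-1,-1,-1,-1,-1],
  travel=[
    [0,0,0],
    [0,0,0],
    [0,0,0],
    [0,0,0],
    [0,0,0],
  ],
  turn=[
    [0,0,0],
    [0,0,0],
    [0,0,0],
    [0,0,0],
    [0,0,0],
  ],
)

```text
t: 43.85
tcp_pos: [0.6099, 0.0767, 0.1078]
tool_rot: [0.99, -0.141, 0.001, -0.001]
force: [-0.7, -0.3, -4.2]
finger_gap: 0.643
gripper_force: 49.9
```

>>> apply_moves(
  claw=[-1,-1,-1,-1,-1],
  travel=[
    [-0.002,0,0.005],
    [-0.002,0,0.01],
    [-0.002,0,0.015],
    [-0.002,0,0.018],
    [-0.002,0,0.019],
  ],
  turn=[
    [0,0,0],
    [0,0,0],
    [0,0,0],
    [0,0,0],
    [0,0,0],
  ],
)

```text
t: 44.27
tcp_pos: [0.6068, 0.0769, 0.0903]
tool_rot: [0.99, -0.142, -0.001, -0.001]
force: [-1.1, -1.4, 0.8]
finger_gap: 0.643
gripper_force: 50.2
```

>>> apply_moves(
  claw=[-1,-1,-1,-1],
  travel=[
    [0,0,0],
    [0,0,0],
    [0,0,0],
    [0,0,0],
  ],
  turn=[
    [0,0,0],
    [0,0,0],
    [0,0,0],
    [0,0,0],
  ],
)

```text
t: 44.6
tcp_pos: [0.607, 0.077, 0.0905]
tool_rot: [0.99, -0.142, -0.001, -0.001]
force: [-0.2, -0.2, -5.2]
finger_gap: 0.644
gripper_force: 49.9
```

>>> apply_moves(
  claw=[-1,-1,-1,-1],
  travel=[
    [0,0,0.001],
    [0,0,0.001],
    [0,0,0.001],
    [0,0,0.001],
  ],
  turn=[
    [0,0,0],
    [0,0,0],
    [0,0,0],
    [0,0,0],
  ],
)

```text
t: 44.93
tcp_pos: [0.6073, 0.077, 0.0903]
tool_rot: [0.99, -0.141, -0.0, -0.001]
force: [-0.6, -0.2, 0.1]
finger_gap: 0.64
gripper_force: 50.1
```

>>> apply_moves(
  claw=[1,1,1,1,1],
  travel=[
    [0,0,0],
    [0,0,0],
    [0,0,0],
    [0,0,0],
    [0,0,0],
  ],
  turn=[
    [0,0,0],
    [0,0,0],
    [0,0,0],
    [0,0,0],
    [0,0,0],
  ],
)

```text
t: 45.35
tcp_pos: [0.6072, 0.0771, 0.0899]
tool_rot: [0.99, -0.142, -0.001, -0.001]
force: [-0.1, 0.4, 0.4]
finger_gap: 0.999
gripper_force: 0.0
```

>>> apply_moves(
  claw=[1,1,1,1,1],
  travel=[
    [0,0,-0.025],
    [0,0,-0.065],
    [0,0,-0.11],
    [0,0,-0.155],
    [0,0,-0.2],
  ],
  turn=[
    [0,0,0],
    [0,0,0],
    [0,0,0],
    [0,0,0],
    [0,0,0],
  ],
)

```text
t: 45.77
tcp_pos: [0.6069, 0.0768, 0.2513]
tool_rot: [0.99, -0.142, -0.001, -0.001]
force: [0.5, -0.4, -0.9]
finger_gap: 1.0
gripper_force: 0.0
```

>>> apply_moves(
  claw=[1,1,1],
  travel=[
    [0,0,0],
    [0,0,0],
    [0,0,0],
  ],
  turn=[
    [0,0,0],
    [0,0,0],
    [0,0,0],
  ],
)

```text
t: 46.02
tcp_pos: [0.6066, 0.0768, 0.2495]
tool_rot: [0.99, -0.142, -0.001, -0.001]
force: [-0.4, 0.1, -0.1]
finger_gap: 0.997
gripper_force: 0.0
```

```bash
python3 - <<'E'
from h import *
st()
plan([(394.8,352.7,250,0,1,2)])
E
```

```text
t 46.02 tcp [606.6  76.8 249.5] yaw -16.3 F [-0.4  0.1 -0.1] gap 0.997 grip 0.0 q6 1.8
5 x [-0.1916, -0.1403, 0.0003] [-0.0002, 0.0004, -0.0494] claw 1
5 x [-0.1393, -0.1398, 0.0] [-0.0002, 0.0004, -0.041] claw 1
   -> [394.8 352.7 250. ] yaw 0
```

>>> apply_moves(
  claw=[1,1,1,1,1],
  travel=[
    [-0.038,-0.028,0],
    [-0.0765,-0.056,0],
    [-0.115,-0.084,0],
    [-0.153,-0.112,0],
    [-0.1915,-0.1405,0],
  ],
  turn=[
    [0,0,-0.01],
    [0,0,-0.02],
    [0,0,-0.03],
    [0,0,-0.0395],
    [0,0,-0.0495],
  ],
)

```text
t: 46.43
tcp_pos: [0.4892, 0.2282, 0.248]
tool_rot: [0.998, -0.064, -0.003, -0.0]
force: [-0.4, 1.2, 0.1]
finger_gap: 1.0
gripper_force: 0.0
```

>>> apply_moves(
  claw=[1,1,1,1,1],
  travel=[
    [-0.028,-0.028,0],
    [-0.056,-0.056,0],
    [-0.0835,-0.084,0],
    [-0.1115,-0.112,0],
    [-0.1395,-0.14,0],
  ],
  turn=[
    [0,0,-0.008],
    [0,0,-0.0165],
    [0,0,-0.0245],
    [0,0,-0.033],
    [0,0,-0.041],
  ],
)

```text
t: 46.85
tcp_pos: [0.393, 0.3533, 0.2484]
tool_rot: [1.0, 0.001, -0.003, 0.0]
force: [0.4, 0.8, 0.1]
finger_gap: 1.001
gripper_force: 0.0
```

>>> apply_moves(
  claw=[1,1,1,1],
  travel=[
    [0,0,0],
    [0,0,0],
    [0,0,0],
    [0,0,0],
  ],
  turn=[
    [0,0,0],
    [0,0,0],
    [0,0,0],
    [0,0,0],
  ],
)

```text
t: 47.18
tcp_pos: [0.3957, 0.352, 0.2497]
tool_rot: [1.0, -0.0, -0.001, -0.0]
force: [-0.3, 0.4, 0.5]
finger_gap: 0.997
gripper_force: 0.0
```

```bash
python3 - <<'E'
from h import *
st()
W=cloud(manip.snapshot("top")); z=W[...,2]
for n,c in dict(tin=(.57,-.052),bottle=(.606,.078)).items():
    m=near(W,c,.05)&(z>.1)&(z<.17); print(n,m.sum(),rect(W[m][:,:2]) if m.sum()>5 else 0)
plan([(394.5,352.7,84,0,1,2)])
E
```

```text
t 47.18 tcp [395.7 352.  249.7] yaw -0.1 F [-0.3  0.4  0.5] gap 0.997 grip 0.0 q6 2.09
tin 340 (array([570.1, -50.9]), array([42.6, 56.7]), 69.8)
bottle 340 (array([605.5,  77.3]), array([55.3, 53.6]), 43.7)
5 x [-0.0013, -0.0008, 0.2074] [-0.0002, 0.0008, -0.0005] claw 1
   -> [394.5 352.7  84. ] yaw 0
```

Both are back within 1 mm of where they started. Last is the can.

>>> apply_moves(
  claw=[1,1,1,1,1],
  travel=[
    [-0.001,-0.001,0.04],
    [-0.001,-0.001,0.085],
    [-0.001,-0.001,0.13],
    [-0.001,-0.001,0.165],
    [-0.001,-0.001,0.185],
  ],
  turn=[
    [0,0,0],
    [0,0,0],
    [0,0,0],
    [0,0,0],
    [0,0,0],
  ],
)

```text
t: 47.65
tcp_pos: [0.3936, 0.3519, 0.0994]
tool_rot: [1.0, -0.001, -0.003, 0.001]
force: [0.2, 0.6, 0.0]
finger_gap: 0.996
gripper_force: 0.0
```

>>> apply_moves(
  claw=[1,1,1,1,1],
  travel=[
    [0,0,0.01],
    [0,0,0.02],
    [0,0,0.022],
    [0,0,0.022],
    [0,0,0.022],
  ],
  turn=[
    [0,0,0],
    [0,0,0],
    [0,0,0],
    [0,0,0],
    [0,0,0],
  ],
)

```text
t: 48.07
tcp_pos: [0.3952, 0.3543, 0.086]
tool_rot: [1.0, -0.0, 0.0, -0.001]
force: [0.7, -0.2, 0.5]
finger_gap: 0.998
gripper_force: 0.0
```

>>> apply_moves(
  claw=[-1,-1,-1,-1,-1],
  travel=[
    [0,0,0],
    [0,0,0],
    [0,0,0],
    [0,0,0],
    [0,0,0],
  ],
  turn=[
    [0,0,0],
    [0,0,0],
    [0,0,0],
    [0,0,0],
    [0,0,0],
  ],
)

```text
t: 48.48
tcp_pos: [0.3947, 0.354, 0.0862]
tool_rot: [1.0, 0.0, 0.0, -0.001]
force: [0.0, -2.4, 5.6]
finger_gap: 0.641
gripper_force: 47.6
```

>>> apply_moves(
  claw=[-1,-1,-1],
  travel=[
    [0,0,0],
    [0,0,0],
    [0,0,0],
  ],
  turn=[
    [0,0,0],
    [0,0,0],
    [0,0,0],
  ],
)

```text
t: 48.73
tcp_pos: [0.3948, 0.354, 0.0861]
tool_rot: [1.0, 0.0, 0.0, -0.001]
force: [-0.2, -2.3, 4.9]
finger_gap: 0.638
gripper_force: 47.6
```

>>> apply_moves(
  claw=[-1,-1,-1,-1,-1],
  travel=[
    [0,0,-0.025],
    [0,0,-0.07],
    [0,0,-0.115],
    [0,0,-0.16],
    [0,0,-0.205],
  ],
  turn=[
    [0,0,0],
    [0,0,0],
    [0,0,0],
    [0,0,0],
    [0,0,0],
  ],
)

```text
t: 49.15
tcp_pos: [0.3933, 0.3532, 0.2499]
tool_rot: [1.0, 0.0, -0.002, -0.0]
force: [0.8, 0.7, -5.3]
finger_gap: 0.636
gripper_force: 49.9
```

>>> apply_moves(
  claw=[-1,-1,-1],
  travel=[
    [0,0,0],
    [0,0,0],
    [0,0,0],
  ],
  turn=[
    [0,0,0],
    [0,0,0],
    [0,0,0],
  ],
)

```text
t: 49.4
tcp_pos: [0.393, 0.3529, 0.2477]
tool_rot: [1.0, 0.0, -0.002, 0.0]
force: [-0.1, -0.5, -4.6]
finger_gap: 0.638
gripper_force: 49.9
```

```bash
python3 - <<'E'
from h import *
st()
plan([(518,33.5,250,-16.3,-1,2)])
E
```

```text
t 49.4 tcp [393.  352.9 247.7] yaw 0.0 F [-0.1 -0.5 -4.6] gap 0.638 grip 49.9 q6 2.09
5 x [0.0864, 0.2212, -0.002] [0.0001, 0.0008, 0.0502] claw -1
5 x [0.0968, 0.165, -0.0014] [0.0001, 0.0006, 0.0405] claw -1
   -> [518.   33.5 250. ] yaw -16.3
```

>>> apply_moves(
  claw=[-1,-1,-1,-1,-1],
  travel=[
    [0.017,0.044,-0.002],
    [0.0345,0.0885,-0.002],
    [0.052,0.1325,-0.002],
    [0.069,0.177,-0.002],
    [0.0865,0.221,-0.002],
  ],
  turn=[
    [0,0,0.01],
    [0,0,0.02],
    [0,0,0.03],
    [0,0,0.04],
    [0,0,0.05],
  ],
)

```text
t: 49.82
tcp_pos: [0.4619, 0.1752, 0.2473]
tool_rot: [0.997, -0.079, -0.004, -0.0]
force: [0.6, -0.1, -5.3]
finger_gap: 0.641
gripper_force: 50.3
```

>>> apply_moves(
  claw=[-1,-1,-1,-1,-1],
  travel=[
    [0.0195,0.033,0],
    [0.0385,0.066,0],
    [0.058,0.099,0],
    [0.0775,0.132,0],
    [0.097,0.165,0],
  ],
  turn=[
    [0,0,0.008],
    [0,0,0.016],
    [0,0,0.0245],
    [0,0,0.0325],
    [0,0,0.0405],
  ],
)

```text
t: 50.23
tcp_pos: [0.518, 0.0333, 0.2468]
tool_rot: [0.99, -0.142, -0.004, -0.001]
force: [0.5, 0.6, -4.1]
finger_gap: 0.639
gripper_force: 50.4
```

>>> apply_moves(
  claw=[-1,-1,-1,-1,-1],
  travel=[
    [0,0,0],
    [0,0,0],
    [0,0,0],
    [0,0,0],
    [0,0,0],
  ],
  turn=[
    [0,0,0],
    [0,0,0],
    [0,0,0],
    [0,0,0],
    [0,0,0],
  ],
)

```text
t: 50.65
tcp_pos: [0.5187, 0.0356, 0.249]
tool_rot: [0.99, -0.141, -0.002, -0.001]
force: [-0.1, -0.4, -3.9]
finger_gap: 0.637
gripper_force: 50.8
```

```bash
python3 - <<'E'
from h import *
st()
plan([(517.8,33.8,108,-16.3,-1,2)])
E
```

```text
t 50.65 tcp [518.7  35.6 249. ] yaw -16.2 F [-0.1 -0.4 -3.9] gap 0.637 grip 50.8 q6 1.7
5 x [0.0003, 0.0027, 0.1762] [-0.0003, 0.0014, 0.0007] claw -1
   -> [517.8  33.8 108. ] yaw -16.3
```

>>> apply_moves(
  claw=[-1,-1,-1,-1,-1],
  travel=[
    [-0.001,0.002,0.035],
    [-0.001,0.002,0.08],
    [-0.001,0.002,0.12],
    [-0.001,0.002,0.155],
    [-0.001,0.002,0.178],
  ],
  turn=[
    [0,0,0],
    [0,0,0],
    [0,0,0],
    [0,0,0],
    [0,0,0],
  ],
)

```text
t: 51.07
tcp_pos: [0.5166, 0.0347, 0.105]
tool_rot: [0.99, -0.141, -0.003, -0.001]
force: [-0.1, 0.4, -4.5]
finger_gap: 0.64
gripper_force: 50.5
```

>>> apply_moves(
  claw=[-1,-1,-1,-1,-1],
  travel=[
    [0,0,0],
    [0,0,0],
    [0,0,0],
    [0,0,0.004],
    [0,0,0.006],
  ],
  turn=[
    [0,0,0],
    [0,0,0],
    [0,0,0],
    [0,0,0],
    [0,0,0],
  ],
)

```text
t: 51.48
tcp_pos: [0.5196, 0.0334, 0.104]
tool_rot: [0.99, -0.141, 0.001, -0.001]
force: [0.1, 0.0, -3.6]
finger_gap: 0.64
gripper_force: 50.8
```

>>> apply_moves(
  claw=[-1,-1,-1],
  travel=[
    [0,0,0],
    [0,0,0],
    [0,0,0],
  ],
  turn=[
    [0,0,0],
    [0,0,0],
    [0,0,0],
  ],
)

```text
t: 51.73
tcp_pos: [0.5186, 0.0334, 0.1032]
tool_rot: [0.99, -0.142, -0.0, -0.001]
force: [0.6, 0.0, -4.4]
finger_gap: 0.64
gripper_force: 50.8
```

>>> apply_moves(
  claw=[-1,-1,-1,-1,-1],
  travel=[
    [0,0,0.005],
    [0,0,0.009],
    [0,0,0.012],
    [0,0,0.014],
    [0,0,0.0155],
  ],
  turn=[
    [0,0,0],
    [0,0,0],
    [0,0,0],
    [0,0,0],
    [0,0,0],
  ],
)

```text
t: 52.15
tcp_pos: [0.5181, 0.0334, 0.0902]
tool_rot: [0.99, -0.142, -0.001, -0.001]
force: [-1.9, 0.0, 9.2]
finger_gap: 0.638
gripper_force: 52.2
```

>>> apply_moves(
  claw=[-1,-1,-1,-1],
  travel=[
    [0,0,0.001],
    [0,0,0.001],
    [0,0,0.001],
    [0,0,0.001],
  ],
  turn=[
    [0,0,0],
    [0,0,0],
    [0,0,0],
    [0,0,0],
  ],
)

```text
t: 52.48
tcp_pos: [0.5182, 0.0334, 0.0902]
tool_rot: [0.99, -0.141, -0.001, -0.001]
force: [-2.7, -0.0, 5.7]
finger_gap: 0.643
gripper_force: 51.6
```

Contact again, so I release, rise and back away toward the robot for a final check.

>>> apply_moves(
  claw=[1,1,1,1,1],
  travel=[
    [0,0,-0.001],
    [0,0,-0.001],
    [0,0,-0.001],
    [0,0,-0.001],
    [0,0,-0.001],
  ],
  turn=[
    [0,0,0],
    [0,0,0],
    [0,0,0],
    [0,0,0],
    [0,0,0],
  ],
)

```text
t: 52.9
tcp_pos: [0.5187, 0.0334, 0.0902]
tool_rot: [0.99, -0.142, -0.001, -0.001]
force: [0.0, 0.6, -0.3]
finger_gap: 1.004
gripper_force: 0.0
```

>>> apply_moves(
  claw=[1,1,1,1,1],
  travel=[
    [0,0,-0.025],
    [0,0,-0.065],
    [0,0,-0.11],
    [0,0,-0.155],
    [0,0,-0.2],
  ],
  turn=[
    [0,0,0],
    [0,0,0],
    [0,0,0],
    [0,0,0],
    [0,0,0],
  ],
)

```text
t: 53.32
tcp_pos: [0.5182, 0.0332, 0.2517]
tool_rot: [0.99, -0.142, -0.001, -0.001]
force: [0.7, -0.6, 0.2]
finger_gap: 0.998
gripper_force: 0.0
```

>>> apply_moves(
  claw=[1,1,1,1,1],
  travel=[
    [-0.02,0.03,-0.03],
    [-0.04,0.06,-0.06],
    [-0.06,0.09,-0.09],
    [-0.08,0.12,-0.1],
    [-0.1,0.15,-0.1],
  ],
  turn=[
    [0,0,0],
    [0,0,0],
    [0,0,0],
    [0,0,0],
    [0,0,0],
  ],
)

```text
t: 53.73
tcp_pos: [0.4087, -0.0608, 0.3328]
tool_rot: [0.99, -0.141, 0.002, 0.0]
force: [0.4, 0.5, 0.1]
finger_gap: 1.0
gripper_force: 0.0
```

>>> apply_moves(
  claw=[1,1,1,1,1],
  travel=[
    [0,0.03,0],
    [0,0.06,0],
    [0,0.06,0],
    [0,0.06,0],
    [0,0.06,0],
  ],
  turn=[
    [0,0,0],
    [0,0,0],
    [0,0,0],
    [0,0,0],
    [0,0,0],
  ],
)

```text
t: 54.15
tcp_pos: [0.3948, -0.1054, 0.3301]
tool_rot: [0.99, -0.142, -0.001, -0.001]
force: [-0.2, 0.1, -0.7]
finger_gap: 1.001
gripper_force: 0.0
```

```bash
python3 - <<'E'
from h import *
st()
d=manip.snapshot("top"); W=cloud(d); z=W[...,2]
for n,c in dict(tin=(.57,-.052),bottle=(.606,.078),can=(.518,.034)).items():
    m=near(W,c,.045)&(z>.1)&(z<.17); print(n,m.sum(),rect(W[m][:,:2]) if m.sum()>5 else 0)
d0=dict(np.load("top0.npz")); 
s=manip.snapshot("scene")
for n,(a,b) in dict(top=(d0["pixels"],d["pixels"])).items():
    for nm,(y0,y1,x0,x1) in dict(tape=(120,165,200,245),pulley=(120,165,275,318)).items(): print(nm,np.abs(a[y0:y1,x0:x1].astype(int)-b[y0:y1,x0:x1]).mean().round(2))
cv2.imwrite("pics/end.png",np.hstack([d["pixels"][90:330,60:430,::-1],s["pixels"][120:360,60:390,::-1]]))
E
```

```text
t 54.15 tcp [ 394.8 -105.4  330.1] yaw -16.3 F [-0.2  0.1 -0.7] gap 1.001 grip 0.0 q6 1.32
tin 341 (array([570.1, -50.9]), array([42.6, 56.5]), 69.8)
bottle 341 (array([605.4,  77.3]), array([54.7, 53.7]), 43.3)
can 330 (array([517.7,  35.1]), array([51.4, 53.8]), 87.9)
tape 4.64
pulley 4.24
```

View pics/end.png

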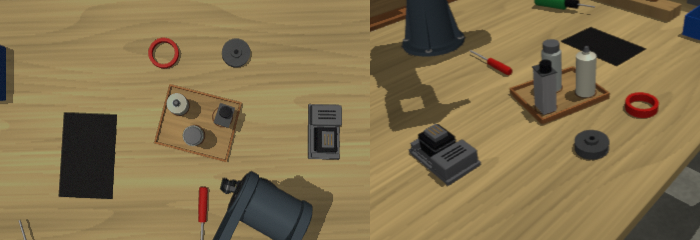

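The final view shows the bottle (177,103), tin (225,117) and can (195,135) upright on their old places, within about 1.5 mm. The battery is in the charger (325,138), the mat is empty, and the tape and pulley are where they were. Handing in.

```bash
python3 -c "
from station import manip
print(manip.sign_off())"
```

```text
the job is handed in; nothing more can be done
None
```

The job is handed in at about 54 s of the 141 s allowed: the battery is seated flat in the charger, the bottle, tin and can are back upright within about 1.5 mm of where they stood, and the pulley and tape were not touched.

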